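# Take the battery modules out of the transit case and weigh them

## Robot

A 7-joint arm with a two-finger parallel gripper is mounted at the origin on a cart in front of the work surface, level with it; the furniture and walls round the work are solid. World frame = base frame: x ahead of the robot, y to its left, z up, the work surface at z = 0. Lengths are in m, angles in degrees, forces in N, time in s.
With the tool pointing down it reaches from about 0.425 to 0.875 m from the base axis. Payload 4.7 kg.
Tool frame: the origin (TCP) lies midway between the tips of the shut fingers; the grasp point (between the pads) lies 19 mm behind it; z points along the fingers, y is the line along which they close (so a half turn about z gives the same grasp; the last joint's range is limited). The gripper opens to 87 mm and grips with 3 to 60 N. Pads are 19 mm wide; open, the fingers measure 117 mm over their backs; the gripper's body (75 mm by 190 mm) begins 51 mm behind the grasp point.
Start: joints at [66.182, 18.392, -4.016, 83.108, 1.295, 78.541, -3.26], TCP at [0.271, -0.591, 0.223] pointing down, gripper open.
Joint ranges: [-163.93, 163.93], [-17.29, 119.83], [-79.2, 71.16], [3.27, 140.29], [-89.18, 269.18], [5.43, 117.66], [-154.24, 154.24]. Speed limits (degrees/s): [147.25, 147.25, 180, 180, 180, 180, 180].

## Interface

Orientations are given as [roll, pitch, yaw] about the fixed x, y, z axes, in that order (R = Rz(yaw) Ry(pitch) Rx(roll)).
In Python, from cell import env gives the robot as it stands. The module is installed in compiled form; this text tells all that it offers.
- The arm moves only by the tool step_arm, never from a script. Its argument "rows" is a list of rows, each an object with "angular": the turn, a rotation vector about the tool's x, y, z in units of pi rad (1.0 is pi rad), a list of three; "slide": the shift along the tool's x, y, z in units of 500 mm (1.0 is 500 mm), a list of three; "jaw": the opening, from 0 (shut) to 1 (fully open). A call has 1 to 10 rows; each row shifts and turns the commanded pose from where the row before left it, along the tool's axes as they then stand; what a row does not reach is not made up. A row lasts 1/8 s, in which the tool goes at most 62.5 mm and 10.7 degrees, less where a joint would pass 70% of its speed; a pose out of reach is approached as far as the arm can. A call with a number of a shift or a turn outside -1 to 1 is refused whole. A call with a gripper value outside its range is refused whole. The fingers move at their own pace and stop on an object; "newtons" is the grip in N (left out, the last holds). Time passes only in rows, so rows that do not move let the fingers close. It gives the time, the measured TCP pose, the force, the opening and the grip force at its end, in the units of the state.
- env.get_obs(): the state, without advancing time (a new reading comes with each control period).
- env.read_camera(name): name is "side" or "top" or "wrist"; returns the picture (480x640x3 uint8, red, green, blue); there is no depth.
- env.camera_info(name): a dict with "fx", "fy", "cx", "cy" (pixels), "R" (3x3) and "t" (3): a world point X has camera coordinates R X + t. Camera axes: x right, y down, z forward; pixel columns grow to the right and rows downward; lengths in m; the calibration is good to about 2 mm. The wrist camera is an equidistant fisheye: a pixel r from the principal point sees the ray r / f radians off the axis. A picture is of the moment at which its call begins: read the wrist's pose just before it. camera_info takes no time and is no camera call; for the wrist camera it gives the pose at the moment of the call.
- env.sign_off(): hands the job in; it is judged then, once.
The state is a dict: "time_s": time; "qpos": joint angles; "joint_velocities": joint speeds; "effort": joint torques, N m; "tool_pos": TCP position; "tool_rot": TCP orientation; "force": force on the tool from outside, world axes, zero at the start; "wrist_torque": the same for the moment, N m; "grip_width": finger opening in m; "grasp_force": force on a finger pad.
Only numpy, scipy, OpenCV 4.12 (cv2) and the standard library are available. Lean on these libraries where they do the work, as an engineer would, in place of code of your own. Each camera call takes 0.05 s, during which the arm holds its last target. There are 200 camera calls.

## Task

Lever up the tight lid of the transit case with the flat pry blade in its front slot and swing it right open, then lay the blade back on the bench. Lift every battery module straight up off its dovetailed columns, stand them all in the white shipping tray, and shut the emptied case again. The tray must end on the parcel scale: slide it up the ramp, without lifting or tipping it, until it stands level and wholly on the steel platform, and do not disturb the tape measure or the calculator.

Things in the scene. Friction and masses are not known exactly. Their poses are not given: they have to be found in the camera images.
- case: Grey transit case, stands fast, 130 (own x) x 228 (own y) x 79 mm to its rim, plus the 7 mm lid. Origin: centre of the underside; z up. Its front (own -x side, towards the robot's right, world -y) has the pry slot; the lid is hinged along the top of the rear (+x) wall. Walls 6 to 7 mm
- case_lid (a joint): Lid angle: 0 shut, grows as it swings up; 1.70 rad (just past upright) is the stop. Flat plate 130 x 228 x 7 mm, 0.12 kg, flush with the case sides, no handle. The hinge is stiff: it stays where it is left; about 2 N at the front edge moves it, up or down
- pry_slot (a point): Lower front edge of the pry slot, middle of its width, on the case's front face: a notch through the 7 mm front wall, 50 mm wide, 8 mm high, its top being the lid's underside. The lower edge serves as fulcrum. Too low for fingertips
- lid_hinge (a point): Middle of the lid's hinge axis (along the case's y), 130 mm behind the front face, 79 mm above the bench, at the level of the shut lid's underside. Behind it, at world y = 0.49, stands a tall cabinet: keep the arm clear
- lid_edge (a point): Middle of the front edge of the lid's underside; moves with the lid (radius 130 mm about the hinge)
- bays (a point): Centre of the case's inner floor (z = 10 mm). Four bays along case y at -72, -24, 24, 72 mm, x = 0, some empty. Fixed dovetail columns 36 mm tall stand at y = -96, -48, 0, 48, 96 mm and key into the modules' side grooves with 1.5 mm play: a module can only go straight up until raised 38 mm; raised 75 mm it clears the rim
- pry_blade: Flat pry blade, 190 mm long, 0.11 kg, lying on the bench. Origin: centre of the underside, z up, own x from handle to tip. Black handle from x = -95 to +3 mm, 28 mm wide (y), 22 mm tall (z 0 to 22), best gripped near x = -20 mm; steel blade from there to x = +95 mm, 26 mm wide, 3 mm thick, its middle 11 mm above the handle's underside
- blade_tip (a point): Tip of the pry blade, middle of its thickness
- tray: White open tray, loose, 195 (own x) x 110 (own y) x 38 mm, walls and floor 5 mm, 0.16 to 0.26 kg. Origin: centre of the underside, z up. Takes four modules side by side along its x at a pitch of 45 mm, their 84 mm length along its y. Too wide to grip: push it by its walls. Behind it a foil sealer's raised arm (0.21 m high) begins at world x = 0.69: keep the gripper's body clear of it
- scale: Low parcel scale, fixed, smooth steel. Origin: centre of the platform, at bench level; z up. Steel platform 300 (own x) x 160 (own y) mm, top 10 mm above the bench. Ramp along its +y edge (which faces world +y): rises from the bench at y = +155 mm to the platform at y = +80 mm, 280 mm wide. Along the -y edge, at y = -80 mm, a 30 mm tall backstop, behind it the display
- platform (a point): Centre of the platform's top
- tape_measure: Yellow tape measure, 47 x 78 x 64 mm, bystander
- calculator: Desk calculator, 118 x 68 x 15 mm, bystander
- module_1: Battery module, black block 84 (own x) x 40 (own y) x 42 mm, 0.14 to 0.22 kg, dovetail groove down the middle of each long side; on top, along own x, a grey grip rib 50 mm long, 10 mm thick (y), 18 mm high (z 42 to 60). Origin: centre of the underside, z up. At the start it stands in one of the case's bays, own axes parallel to the case's. All modules are alike; may be absent
- module_2: Battery module, black block 84 (own x) x 40 (own y) x 42 mm, 0.14 to 0.22 kg, dovetail groove down the middle of each long side; on top, along own x, a grey grip rib 50 mm long, 10 mm thick (y), 18 mm high (z 42 to 60). Origin: centre of the underside, z up. At the start it stands in one of the case's bays, own axes parallel to the case's. All modules are alike; may be absent
- module_3: Battery module, black block 84 (own x) x 40 (own y) x 42 mm, 0.14 to 0.22 kg, dovetail groove down the middle of each long side; on top, along own x, a grey grip rib 50 mm long, 10 mm thick (y), 18 mm high (z 42 to 60). Origin: centre of the underside, z up. At the start it stands in one of the case's bays, own axes parallel to the case's. All modules are alike; may be absent
- module_4: Battery module, black block 84 (own x) x 40 (own y) x 42 mm, 0.14 to 0.22 kg, dovetail groove down the middle of each long side; on top, along own x, a grey grip rib 50 mm long, 10 mm thick (y), 18 mm high (z 42 to 60). Origin: centre of the underside, z up. At the start it stands in one of the case's bays, own axes parallel to the case's. All modules are alike; may be absent

How it is judged (in metres and radians):
On the way, in this order (a step that is already met when the one before it is completed fails the run):
1. the blade has levered up the lid (value of joint case_lid above 0.06 rad and x of blade_tip in the frame of case above -0.065 m and distance between blade_tip and lid_edge below 0.085 m), for 0.1 s.
2. the lid is swung right open (value of joint case_lid above 1.5 rad), for 0.2 s.
At the end, for the whole second after the job is handed in: Lid shut (under 0.06 rad); every module present upright (0.2 rad) on the tray floor; tray level and wholly on the platform (within 50 mm of its middle along the scale's x; 26 mm short to 40 mm past along y); blade flat on the bench; all at rest (value of joint case_lid below 0.06 rad and x of module_1 in the frame of tray between -0.09 and 0.09 m and y of module_1 in the frame of tray between -0.045 and 0.045 m and z of module_1 in the frame of tray between -0.01 and 0.025 m and angle between each of module_1, module_2, module_3, module_4's own z axis and vertical below 0.2 rad and linear speed of each of module_1, module_2, module_3, module_4, tray, pry_blade below 0.02 m/s and x of module_2 in the frame of tray between -0.09 and 0.09 m and y of module_2 in the frame of tray between -0.045 and 0.045 m and z of module_2 in the frame of tray between -0.01 and 0.025 m and x of module_3 in the frame of tray between -0.09 and 0.09 m and y of module_3 in the frame of tray between -0.045 and 0.045 m and z of module_3 in the frame of tray between -0.01 and 0.025 m and x of module_4 in the frame of tray between -0.09 and 0.09 m and y of module_4 in the frame of tray between -0.045 and 0.045 m and z of module_4 in the frame of tray between -0.01 and 0.025 m and x of tray in the frame of scale between -0.05 and 0.05 m and y of tray in the frame of scale between -0.04 and 0.026 m and z of tray in the frame of scale between 0.006 and 0.018 m and angle between tray's own z axis and vertical below 0.04 rad and height (world z) of pry_blade below 0.03 m and angle between pry_blade's own x axis and vertical between 1.39 and 1.75 rad and horizontal distance between pry_blade and tray above 0.08 m); the robot touches nothing.
It fails at once if a bystander is moved by more than 30 mm (distance of any of tape_measure, calculator from where it was at the start of the episode above 0.03 m).
It fails at once if the tray is tipped by more than 0.35 rad (angle between tray's own z axis and vertical above 0.35 rad).
It fails at once if the tray is lifted off its support (more than 45 mm above the bench) (height (world z) of tray above 0.045 m).
Of module_1, module_2, module_3, module_4 only 2 to 4 are there at a start; the rules pass over those that are not, and their reading is None.
At some moment in a run one of tray, pry_blade may be knocked a few centimetres aside while the robot is not near it.
Once in a run the grip may slacken for a moment while it holds something.
It also fails if it takes over 208 s, if anything falls off the work surface, if the arm or the gripper's body presses on something with over 40 N, if the wrist force passes 120 N, or if a joint passes its speed limit or range.

## Working session

There is one attempt and no reset: what is moved stays moved. The work goes in short steps, Python scripts to look and compute and a tool call to move; the robot and the scene stay as the last step left them, time stands still between calls to the robot, and variables do not carry over. Pictures are saved under pics/ and viewed, at most 14 in all, crops included, and the job is handed in when it is done.

Besides the shell and the picture viewer there is one more tool, called in YAML: its name, and indented under it one key for each argument. step_arm: Moves the arm, as the interface text tells. Shifts and turns lie within -1 to 1; 1 stands for 500 mm of shift or pi rad of turn. Its arguments: {"type":"object","properties":{"rows":{"type":"array"},"newtons":{"type":"number"}},"required":["rows"]}

```bash
mkdir -p pics; cat > h.py <<'E'
import numpy as np, cv2
from cell import env
from scipy.spatial.transform import Rotation as Ro
def cam(n):
    c=env.camera_info(n); return c,np.array(c['R']),np.array(c['t'])
def pix(n,uv,z):
    c,R,t=cam(n); d=R.T@np.array([(uv[0]-c['cx'])/c['fx'],(uv[1]-c['cy'])/c['fy'],1]); o=-R.T@t
    return o+d*(z-o[2])/d[2]
def proj(n,X):
    c,R,t=cam(n); p=R@np.array(X)+t; return np.array([c['fx']*p[0]/p[2]+c['cx'],c['fy']*p[1]/p[2]+c['cy']])
def snap(n,f,crop=None,k=1):
    im=env.read_camera(n)[:,:,::-1]
    if crop: a,b,c,d=crop; im=im[b:d,a:c]
    cv2.imwrite('pics/'+f,cv2.resize(im,None,fx=k,fy=k,interpolation=cv2.INTER_CUBIC))
E
python3 - <<'E'
from h import *
snap('top','t0.png');snap('side','s0.png')
for n in('top','side'):
    c,R,t=cam(n);print(n,-R.T@t,R[2],c['fx'])
o=env.get_obs();print(o['tool_pos'],o['tool_rot'],o['force'],o['time_s'],o['grip_width'])
E
```

```text
top [0.16817668 0.00236917 1.5970225 ] [ 0.23265706 -0.00393691 -0.97255087] 533.1198007967665
side [ 0.46006288 -0.77409317  0.69386745] [ 0.07820591  0.78473387 -0.61487933] 441.19143546213996
[ 0.27059197 -0.59046324  0.22156971] [-1.79902154e+02  6.12595776e-03  2.46262895e+01] [-0.46733437 -0.1979682  -0.22877765] 0.1 0.08673510107469316
```

View pics/t0.png

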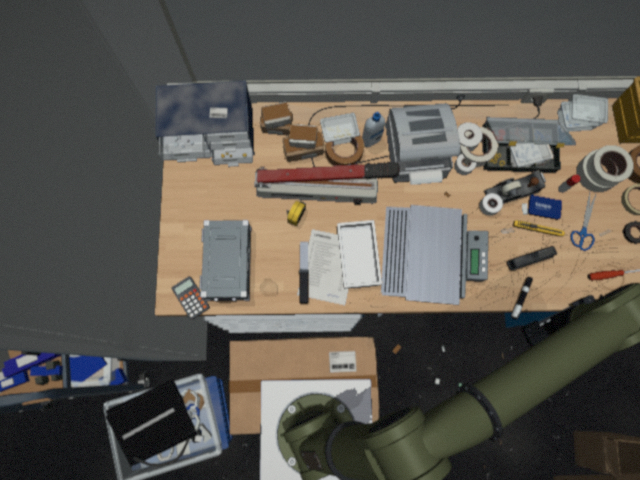

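View pics/s0.png

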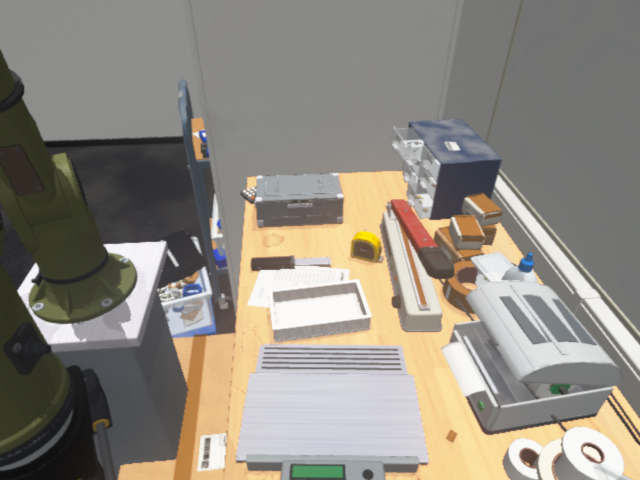

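The top view shows the case at (225,260), blade near (304,275), tray (360,253), scale (425,253), tape (296,212) and calculator (189,296). I'll enlarge it to measure.

```bash
python3 - <<'E'
from h import *
im=cv2.imread('pics/t0.png')
cv2.imwrite('pics/c1.png',cv2.resize(im[195:320,165:395],None,fx=3.45,fy=3.45,interpolation=cv2.INTER_CUBIC))
cv2.imwrite('pics/c2.png',cv2.resize(im[195:320,335:500],None,fx=4.5,fy=4.5,interpolation=cv2.INTER_CUBIC))
s=cv2.imread('pics/s0.png')
cv2.imwrite('pics/c3.png',cv2.resize(s[165:345,235:390],None,fx=3.3,fy=3.3,interpolation=cv2.INTER_CUBIC))
E
```

```text
(no output)
```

View pics/c1.png

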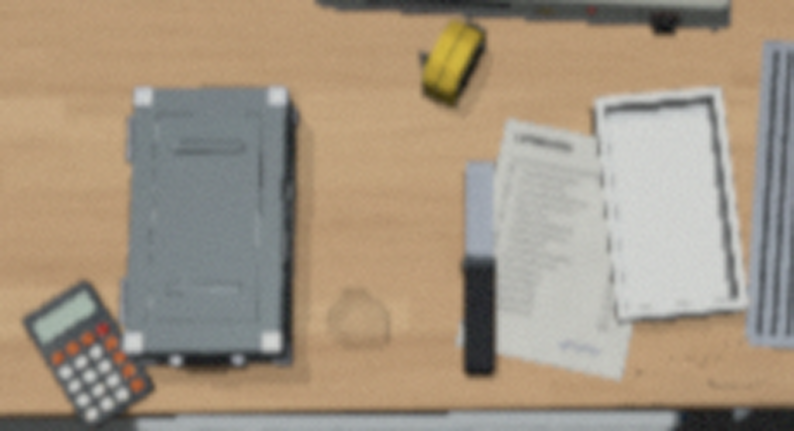

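View pics/c2.png

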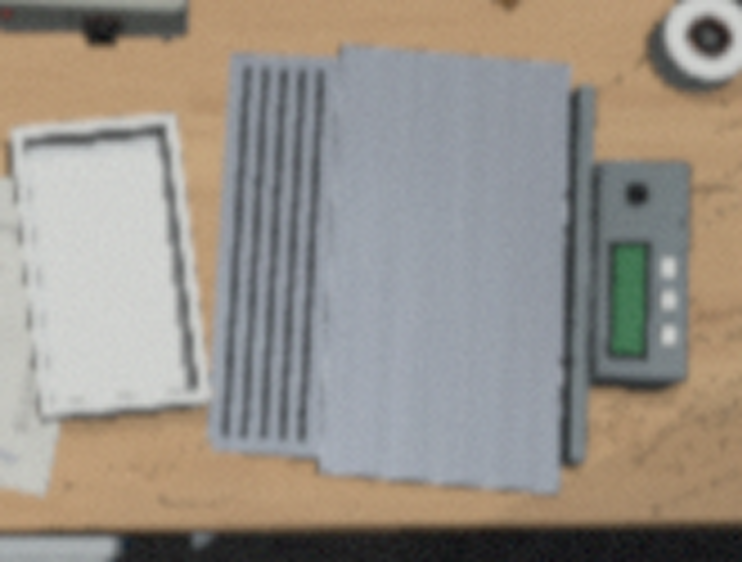

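View pics/c3.png

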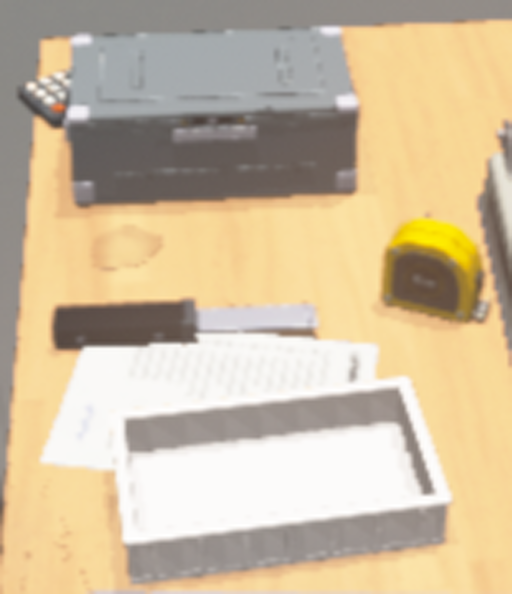

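```bash
python3 - <<'E'
from h import *
def T(lst,s,o,z,cam='top'):
    P=np.array([pix(cam,(x/s+o[0],y/s+o[1]),z)[:2] for x,y in lst]); print(np.round(P,4).tolist(),'mean',P.mean(0).round(4)); return P
a=(3.45,(165,195))
print('case');P=T([(134,88),(288,87),(283,355),(122,355)],*a,.086)
print('len',np.linalg.norm(P[0]-P[1]),np.linalg.norm(P[1]-P[2]))
print('tip');T([(469,162),(496,162)],*a,.011)
print('hand');T([(464,374),(494,376)],*a,.020)
print('tray');P=T([(595,98),(720,88),(747,306),(618,322)],*a,.038)
d=P[0]+P[1]-P[2]-P[3];print(np.degrees(np.arctan2(d[1],d[0])))
b=(4.5,(335,195))
print('plat');P=T([(342,45),(570,65),(558,492),(318,470)],*b,.01)
d=P[0]+P[1]-P[2]-P[3];print(np.degrees(np.arctan2(d[1],d[0])))
print('ramp');T([(232,55),(210,447)],*b,0)
c=(3.3,(235,165))
print('side case lid front');T([(69,112),(357,103)],*c,.079,'side');print('case bottom front');T([(75,202),(355,190)],*c,0,'side')
print('lid back');T([(72,38),(341,30)],*c,.086,'side')
print('slot');T([(173,125),(255,122),(173,137),(255,135)],*c,.075,'side')
print('tray');T([(118,470),(408,381),(450,500),(128,542)],*c,.038,'side')
print('blade tip');T([(316,307),(316,326)],*c,.011,'side')
print('handle end');T([(54,310),(55,346)],*c,.011,'side')
E
```

```text
case
[[0.6079, 0.3217], [0.6072, 0.1903], [0.3773, 0.1906], [0.3789, 0.3234]] mean [0.4928 0.2565]
len 0.1314644500433348 0.22991987612193718
tip
[[0.5577, 0.0378], [0.5574, 0.0138]] mean [0.5576 0.0258]
hand
[[0.3681, 0.0431], [0.366, 0.0174]] mean [0.367  0.0302]
tray
[[0.6077, -0.0741], [0.6155, -0.1845], [0.4211, -0.2001], [0.4087, -0.0893]] mean [ 0.5133 -0.137 ]
4.486896680326776
plat
[[0.6724, -0.306], [0.656, -0.4629], [0.3606, -0.4323], [0.3772, -0.274]] mean [ 0.5166 -0.3688]
-6.064255934184472
ramp
[[0.6692, -0.231], [0.3949, -0.2042]] mean [ 0.5321 -0.2176]
side case lid front
[[0.3849, 0.214], [0.6131, 0.2084]] mean [0.499  0.2112]
case bottom front
[[0.3834, 0.2026], [0.6132, 0.2002]] mean [0.4983 0.2014]
lid back
[[0.3856, 0.3197], [0.6132, 0.3148]] mean [0.4994 0.3173]
slot
[[0.466, 0.1945], [0.5303, 0.1935], [0.4654, 0.1773], [0.5289, 0.1749]] mean [0.4977 0.185 ]
tray
[[0.4198, -0.1383], [0.6112, -0.0738], [0.6197, -0.1808], [0.4254, -0.1969]] mean [ 0.519  -0.1474]
blade tip
[[0.5629, 0.0397], [0.5606, 0.0184]] mean [0.5617 0.0291]
handle end
[[0.3721, 0.0527], [0.3741, 0.0127]] mean [0.3731 0.0327]
```

```bash
cat >> h.py <<'E'
def plan(wps,p=None,r=None):
    """wps: list of (pos, rpy, nrows); prints rows"""
    o=env.get_obs(); p=np.array(o['tool_pos'] if p is None else p); R=Ro.from_euler('xyz',o['tool_rot'] if r is None else r,degrees=True)
    for q,e,n in wps:
        q=np.array(q,float); E=Ro.from_euler('xyz',e,degrees=True); w=(E*R.inv()).as_rotvec()
        p0,R0=p,R; print('-- to',q,e,'step mm %.1f deg %.1f'%(np.linalg.norm(q-p)/n*1e3,np.degrees(np.linalg.norm(w))/n))
        prev=None;cnt=0;out=[]
        for k in range(1,n+1):
            p1=p0+(q-p0)*k/n; R1=Ro.from_rotvec(w*k/n)*R0
            s=(R.inv().apply(p1-p)/.5).round(4)+0.; a=((R.inv()*R1).as_rotvec()/np.pi).round(4)+0.
            l='slide %s ang %s'%(s.tolist(),a.tolist()); out.append(l); p,R=p1,R1
        import itertools
        for l,g in itertools.groupby(out): print(len(list(g)),'x',l)
def wpix(uv,z,info=None):
    c=info or env.camera_info('wrist'); R=np.array(c['R']);t=np.array(c['t'])
    d=np.array([(uv[0]-c['cx'])/c['fx'],(uv[1]-c['cy'])/c['fy']]); th=np.linalg.norm(d)
    v=np.r_[d/th*np.sin(th),np.cos(th)]; d=R.T@v;o=-R.T@t
    return o+d*(z-o[2])/d[2]
def st():
    o=env.get_obs(); print('t',round(o['time_s'],2),'p',np.round(o['tool_pos'],4),'rpy',np.round(o['tool_rot'],2),'F',np.round(o['force'],1),'w',round(o['grip_width'],4),'g',round(o['grasp_force'],1))
E
python3 - <<'E'
from h import *
c,R,t=cam('wrist');o=env.get_obs();T=Ro.from_euler('xyz',o['tool_rot'],degrees=True)
print(T.inv().apply(-R.T@t-o['tool_pos']),T.inv().apply(R[2]),T.inv().apply(R[0]),c['fx'])
plan([((.52,-.2,.25),(180,0,0),10),((.45,.035,.20),(180,0,0),8)])
E
```

```text
[ 0.07040168  0.00045863 -0.16197392] [-2.58999485e-01  8.78307132e-05  9.65877456e-01] [6.99524076e-04 9.99999751e-01 9.66434030e-05] 371.64829954431775
-- to [ 0.52 -0.2   0.25] (180, 0, 0) step mm 46.4 deg 2.5
1 x slide [0.0779, -0.0502, -0.0056] ang [-0.0001, 0.0, 0.0137]
1 x slide [0.0757, -0.0535, -0.0056] ang [-0.0001, 0.0, 0.0137]
1 x slide [0.0733, -0.0567, -0.0056] ang [-0.0001, 0.0, 0.0137]
1 x slide [0.0708, -0.0598, -0.0056] ang [-0.0001, 0.0, 0.0137]
1 x slide [0.0681, -0.0628, -0.0056] ang [-0.0001, 0.0, 0.0137]
1 x slide [0.0654, -0.0657, -0.0056] ang [-0.0001, 0.0, 0.0137]
1 x slide [0.0625, -0.0684, -0.0056] ang [-0.0001, 0.0, 0.0137]
1 x slide [0.0595, -0.071, -0.0057] ang [-0.0001, 0.0, 0.0137]
1 x slide [0.0564, -0.0735, -0.0057] ang [-0.0001, 0.0, 0.0137]
1 x slide [0.0532, -0.0759, -0.0057] ang [-0.0001, 0.0, 0.0137]
-- to [0.45  0.035 0.2  ] (180, 0, 0) step mm 31.3 deg 0.0
1 x slide [-0.0175, -0.0588, 0.0125] ang [0.0, 0.0, 0.0]
1 x slide [-0.0175, -0.0587, 0.0125] ang [0.0, 0.0, 0.0]
4 x slide [-0.0175, -0.0588, 0.0125] ang [0.0, 0.0, 0.0]
1 x slide [-0.0175, -0.0587, 0.0125] ang [0.0, 0.0, 0.0]
1 x slide [-0.0175, -0.0588, 0.0125] ang [0.0, 0.0, 0.0]
```

step_arm:
  rows:
    - {"slide": [0.078,-0.05,-0.0056],"angular": [0,0,0.0137],"jaw": 1}
    - {"slide": [0.0757,-0.0535,-0.0056],"angular": [0,0,0.0137],"jaw": 1}
    - {"slide": [0.0733,-0.0567,-0.0056],"angular": [0,0,0.0137],"jaw": 1}
    - {"slide": [0.0708,-0.06,-0.0056],"angular": [0,0,0.0137],"jaw": 1}
    - {"slide": [0.068,-0.063,-0.0056],"angular": [0,0,0.0137],"jaw": 1}
    - {"slide": [0.0654,-0.0657,-0.0056],"angular": [0,0,0.0137],"jaw": 1}
    - {"slide": [0.0625,-0.0684,-0.0056],"angular": [0,0,0.0137],"jaw": 1}
    - {"slide": [0.0595,-0.071,-0.0057],"angular": [0,0,0.0137],"jaw": 1}
    - {"slide": [0.0564,-0.0735,-0.0057],"angular": [0,0,0.0137],"jaw": 1}
    - {"slide": [0.053,-0.076,-0.0057],"angular": [0,0,0.0137],"jaw": 1}

```text
time_s: 1.35
tool_pos: [0.5206, -0.199, 0.2504]
tool_rot: [180.0, 0.0, -0.1]
force: [0.2, -1.2, 0.6]
grip_width: 0.087
grasp_force: 0.0
```

step_arm:
  rows:
    - {"slide": [-0.0175,-0.0588,0.0125],"angular": [0,0,0],"jaw": 1}
    - {"slide": [-0.0175,-0.0588,0.0125],"angular": [0,0,0],"jaw": 1}
    - {"slide": [-0.0175,-0.0588,0.0125],"angular": [0,0,0],"jaw": 1}
    - {"slide": [-0.0175,-0.0588,0.0125],"angular": [0,0,0],"jaw": 1}
    - {"slide": [-0.0175,-0.0588,0.0125],"angular": [0,0,0],"jaw": 1}
    - {"slide": [-0.0175,-0.0588,0.0125],"angular": [0,0,0],"jaw": 1}
    - {"slide": [-0.0175,-0.0588,0.0125],"angular": [0,0,0],"jaw": 1}
    - {"slide": [-0.0175,-0.0588,0.0125],"angular": [0,0,0],"jaw": 1}
    - {"slide": [0,0,0],"angular": [0,0,0],"jaw": 1}

```text
time_s: 2.48
tool_pos: [0.4493, 0.0371, 0.2001]
tool_rot: [180.0, 0.1, 0.2]
force: [-0.1, 0.1, 0.6]
grip_width: 0.0869
grasp_force: 0.0
```

```bash
python3 - <<'E'
from h import *
st();print(env.get_obs()['qpos']);snap('wrist','w1.png')
# measure via projections: draw predicted points
E
```

```text
t 2.48 p [0.4493 0.0371 0.2001] rpy [1.7999e+02 7.0000e-02 2.2000e-01] F [-0.1  0.1  0.6] w 0.0869 g 0.0
[ 26.40190437  -4.63819504 -32.51692101 110.62635487  -2.59750594
  73.36926592 -95.06263968]
```

View pics/w1.png

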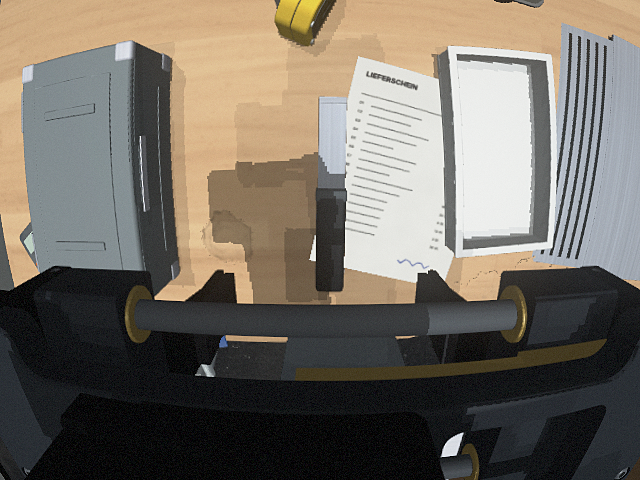

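```bash
python3 - <<'E'
from h import *
def T(n,l,z): print(n,[wpix(u,z).round(4)[:2].tolist() for u in l])
T('tip',[(319,97),(347,97)],.0125);T('bnd',[(317,188),(346,188)],.022);T('end',[(317,290),(343,290)],.022)
T('case front top',[(132,43),(139,265)],.086);T('back far',[(24,66)],.086);T('bot front',[(172,57),(178,280)],0)
T('slot',[(142,137),(145,208)],.075)
T('tray',[(449,46),(551,54),(551,247),(447,253)],.038);T('ramp',[(563,25),(536,262)],0)
E
```

```text
tip [[0.5607, 0.0408], [0.5609, 0.0149]]
bnd [[0.4758, 0.0425], [0.4759, 0.0157]]
end [[0.3746, 0.0429], [0.3746, 0.017]]
case front top [[0.6083, 0.1914], [0.421, 0.1954]]
back far [[0.6128, 0.3194]]
bot front [[0.6126, 0.1912], [0.3736, 0.1977]]
slot [[0.5289, 0.187], [0.4686, 0.1885]]
tray [[0.6106, -0.0756], [0.6201, -0.1867], [0.423, -0.2008], [0.4179, -0.0809]]
ramp [[0.6713, -0.2328], [0.3936, -0.2097]]
```

step_arm:
  rows:
    - {"slide": [-0.002,0.004,0.09],"angular": [0,0,-0.002],"jaw": 1}
    - {"slide": [-0.002,0.004,0.09],"angular": [0,0,-0.002],"jaw": 1}
    - {"slide": [-0.002,0.004,0.09],"angular": [0,0,0],"jaw": 1}
    - {"slide": [0,0.004,0.09],"angular": [0,0,0],"jaw": 1}
    - {"slide": [0,0,0.032],"angular": [0,0,0],"jaw": 1}
    - {"slide": [0,0,0],"angular": [0,0,0],"jaw": 1}

```text
time_s: 3.28
tool_pos: [0.4472, 0.0264, 0.0043]
tool_rot: [-180.0, 0.1, 0.6]
force: [0.2, 0.1, 0.7]
grip_width: 0.0873
grasp_force: 0.0
```

step_arm:
  newtons: 60
  rows:
    - {"slide": [0,0,0],"angular": [0,0,0],"jaw": 0}
    - {"slide": [0,0,0],"angular": [0,0,0],"jaw": 0}
    - {"slide": [0,0,0],"angular": [0,0,0],"jaw": 0}
    - {"slide": [0,0,0],"angular": [0,0,0],"jaw": 0}
    - {"slide": [0,0,0],"angular": [0,0,0],"jaw": 0}
    - {"slide": [0,0,0],"angular": [0,0,0],"jaw": 0}

```text
time_s: 4.03
tool_pos: [0.4474, 0.0271, 0.0047]
tool_rot: [-180.0, -0.0, 0.7]
force: [1.1, 1.6, 0.0]
grip_width: 0.035
grasp_force: 0.5
```

```bash
python3 - <<'E'
from h import *
st()
plan([((.45,.03,.15),(180,0,0),4),((.5,.05,.15),(180,0,88.8),10)])
E
```

```text
t 4.03 p [0.4474 0.0271 0.0047] rpy [-179.99   -0.      0.69] F [1.1 1.6 0. ] w 0.035 g 0.5
-- to [0.45 0.03 0.15] (180, 0, 0) step mm 36.3 deg 0.2
4 x slide [0.0013, -0.0015, -0.0727] ang [0.0, 0.0, 0.001]
-- to [0.5  0.05 0.15] (180, 0, 88.8) step mm 5.4 deg 8.9
1 x slide [0.01, -0.004, 0.0] ang [0.0, 0.0, -0.0493]
1 x slide [0.0105, -0.0024, 0.0] ang [0.0, 0.0, -0.0493]
1 x slide [0.0107, -0.0008, 0.0] ang [0.0, 0.0, -0.0493]
1 x slide [0.0107, 0.0009, 0.0] ang [0.0, 0.0, -0.0493]
1 x slide [0.0105, 0.0026, 0.0] ang [0.0, 0.0, -0.0493]
1 x slide [0.0099, 0.0041, 0.0] ang [0.0, 0.0, -0.0493]
1 x slide [0.0092, 0.0056, 0.0] ang [0.0, 0.0, -0.0493]
1 x slide [0.0082, 0.007, 0.0] ang [0.0, 0.0, -0.0493]
1 x slide [0.007, 0.0082, 0.0] ang [0.0, 0.0, -0.0493]
1 x slide [0.0057, 0.0091, 0.0] ang [0.0, 0.0, -0.0493]
```

step_arm:
  newtons: 60
  rows:
    - {"slide": [0,0,0],"angular": [0,0,0],"jaw": 0}
    - {"slide": [0,0,0],"angular": [0,0,0],"jaw": 0}
    - {"slide": [0,0,0],"angular": [0,0,0],"jaw": 0}
    - {"slide": [0,0,0],"angular": [0,0,0],"jaw": 0}

```text
time_s: 4.53
tool_pos: [0.4475, 0.027, 0.0047]
tool_rot: [-180.0, -0.0, 0.7]
force: [0.1, 1.5, 0.1]
grip_width: 0.0275
grasp_force: 59.1
```

step_arm:
  rows:
    - {"slide": [0.0013,-0.0015,-0.0727],"angular": [0,0,0.001],"jaw": 0}
    - {"slide": [0.0013,-0.0015,-0.0727],"angular": [0,0,0.001],"jaw": 0}
    - {"slide": [0.0013,-0.0015,-0.0727],"angular": [0,0,0.001],"jaw": 0}
    - {"slide": [0.0013,-0.0015,-0.0727],"angular": [0,0,0.001],"jaw": 0}

```text
time_s: 5.03
tool_pos: [0.4495, 0.0294, 0.1509]
tool_rot: [180.0, 0.0, -0.1]
force: [0.0, 0.1, -1.7]
grip_width: 0.0277
grasp_force: 59.1
```

step_arm:
  rows:
    - {"slide": [0.01,-0.004,0],"angular": [0,0,-0.0493],"jaw": 0}
    - {"slide": [0.0105,-0.0024,0],"angular": [0,0,-0.0493],"jaw": 0}
    - {"slide": [0.0107,-0.0008,0],"angular": [0,0,-0.0493],"jaw": 0}
    - {"slide": [0.0107,0.0009,0],"angular": [0,0,-0.0493],"jaw": 0}
    - {"slide": [0.0105,0.0026,0],"angular": [0,0,-0.0493],"jaw": 0}
    - {"slide": [0.01,0.004,0],"angular": [0,0,-0.0493],"jaw": 0}
    - {"slide": [0.0092,0.0056,0],"angular": [0,0,-0.0493],"jaw": 0}
    - {"slide": [0.0082,0.007,0],"angular": [0,0,-0.0493],"jaw": 0}
    - {"slide": [0.007,0.0082,0],"angular": [0,0,-0.0493],"jaw": 0}
    - {"slide": [0.0057,0.009,0],"angular": [0,0,-0.0493],"jaw": 0}

```text
time_s: 6.28
tool_pos: [0.4996, 0.0494, 0.1496]
tool_rot: [-179.9, 0.0, 89.0]
force: [0.2, -0.4, -0.6]
grip_width: 0.0277
grasp_force: 59.1
```

```bash
python3 - <<'E'
from h import *
st();print(env.get_obs()['qpos']);snap('wrist','w2.png');snap('side','s2.png',(235,150,395,310),3.7)
E
```

```text
t 6.28 p [0.4996 0.0494 0.1496] rpy [-1.7994e+02  4.0000e-02  8.8980e+01] F [ 0.2 -0.4 -0.6] w 0.0277 g 59.1
[ 25.8410923    5.48776616 -36.06485158 108.09105795   3.52155026
  67.57552726 -12.46493531]
```

View pics/w2.png

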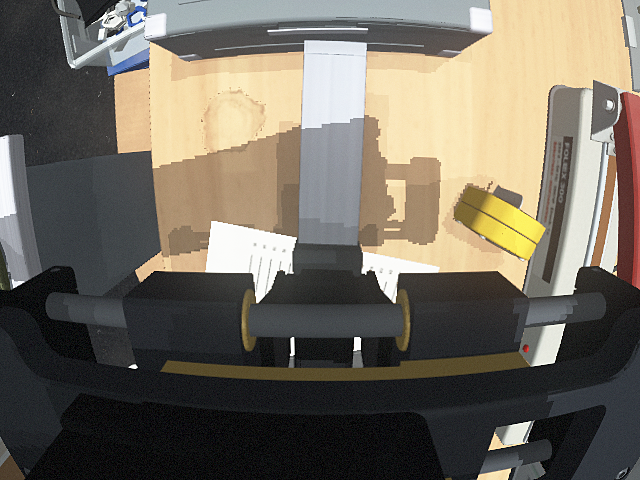

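View pics/s2.png

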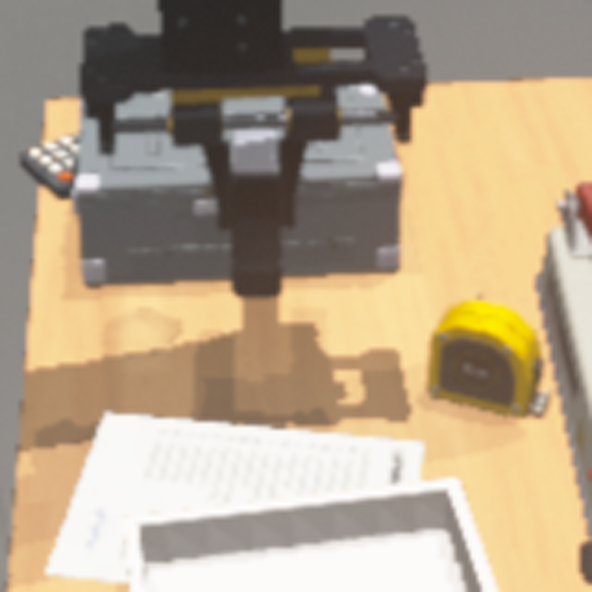

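```bash
python3 - <<'E'
from h import *
for n,u,z in [('tip',(304,41),.1575),('tip',(367,42),.1575),('slotL',(268,31),.079),('slotR',(368,29),.079),('botL',(188,60),0.),('botR',(456,55),0.),('lidL',(178,41),.079),('lidR',(470,30),.079)]: print(n,wpix(u,z).round(4))
E
```

```text
tip [0.4935 0.1619 0.1575]
tip [0.5194 0.1612 0.1575]
slotL [0.4669 0.1916 0.079 ]
slotR [0.5294 0.1911 0.079 ]
botL [0.384  0.1973 0.    ]
botR [0.6154 0.1961 0.    ]
lidL [0.4065 0.1921 0.079 ]
lidR [0.5975 0.1955 0.079 ]
```

step_arm:
  rows:
    - {"slide": [0.008,-0.004,0.053],"angular": [0,0,0],"jaw": 0}
    - {"slide": [0.008,-0.004,0.053],"angular": [0,0,0],"jaw": 0}
    - {"slide": [0.008,-0.004,0.054],"angular": [0,0,0],"jaw": 0}
    - {"slide": [0,0,0],"angular": [0,0,0],"jaw": 0}

```text
time_s: 6.88
tool_pos: [0.4918, 0.0618, 0.0681]
tool_rot: [-179.7, 0.0, 88.6]
force: [-1.0, 0.6, -0.3]
grip_width: 0.0277
grasp_force: 59.1
```

```bash
python3 - <<'E'
from h import *
st();snap('wrist','w3.png',(200,0,500,120),2.6);snap('side','s3.png',(235,150,395,310),3.7)
for u in [(0,0)]: pass
im=np.vstack([cv2.imread('pics/w3.png')[:, :592],cv2.imread('pics/s3.png')[:288]]);cv2.imwrite('pics/ws3.png',im)
E
```

```text
t 6.88 p [0.4918 0.0618 0.0681] rpy [-1.797e+02  2.000e-02  8.861e+01] F [-1.   0.6 -0.3] w 0.0277 g 59.1
```

View pics/ws3.png

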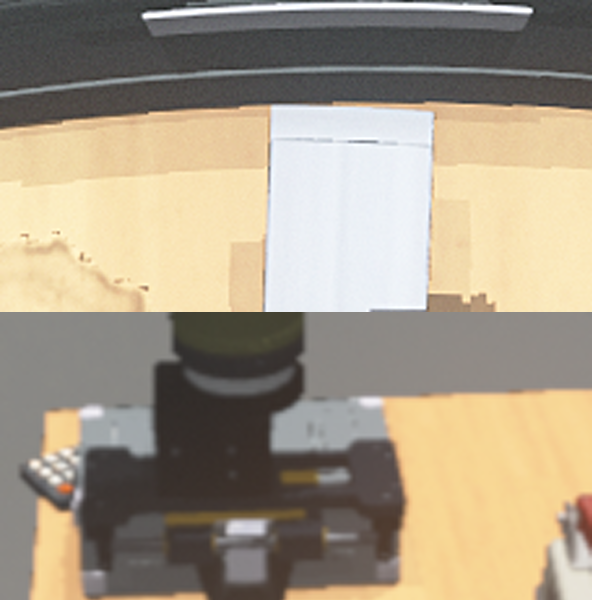

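step_arm:
  rows:
    - {"slide": [0.014,0,-0.001],"angular": [0,0,0],"jaw": 0}
    - {"slide": [0.014,0,0],"angular": [0,0,0],"jaw": 0}
    - {"slide": [0.012,0,0],"angular": [0,0,0],"jaw": 0}
    - {"slide": [0.01,0,0],"angular": [0,0,0],"jaw": 0}
    - {"slide": [0,0,0],"angular": [0,0,0],"jaw": 0}

```text
time_s: 7.6
tool_pos: [0.4947, 0.0877, 0.0706]
tool_rot: [-180.0, -0.0, 88.8]
force: [-0.0, 1.2, -1.2]
grip_width: 0.0278
grasp_force: 59.1
```

step_arm:
  rows:
    - {"slide": [0.014,0,0.002],"angular": [0,0,0],"jaw": 0}
    - {"slide": [0.014,0,0],"angular": [0,0,0],"jaw": 0}
    - {"slide": [0.014,0,0],"angular": [0,0,0],"jaw": 0}
    - {"slide": [0.012,0,0],"angular": [0,0,0],"jaw": 0}
    - {"slide": [0,0,0],"angular": [0,0,0],"jaw": 0}

```text
time_s: 8.22
tool_pos: [0.4953, 0.1148, 0.0696]
tool_rot: [180.0, -0.0, 88.8]
force: [-0.2, 0.1, 0.1]
grip_width: 0.0276
grasp_force: 59.1
```

```bash
cat >> h.py <<'E'
def tippose(tip,th,L=.1135,yaw=88.8,c=.0063):
    """tool pose so blade mid tip at tip=(x,y,z), blade pitched up th deg (points +y)"""
    R=Ro.from_euler('x',th,degrees=True)*Ro.from_euler('xyz',(180,0,yaw),degrees=True)
    return np.array(tip)-R.apply([L,0,-c]),R.as_euler('xyz',degrees=True)
E
python3 - <<'E'
from h import *
st()
# rotate about fulcrum: F=(y .193,z .071), blade bottom contact
o=env.get_obs();x=o['tool_pos'][0];d=o['tool_pos'][1]+.1135-.193;print('d',d)
w=[]
for th,n in ((4,1),(8,1),(12,1),(16,1),(20,1),(23,1)):
    t=np.radians(th); mid=np.array([.193-.0015*np.sin(t),.071+.0015*np.cos(t)])+d*np.array([np.cos(t),np.sin(t)])
    p,r=tippose((x,mid[0],mid[1]),th); print(th,mid,'lid',(mid[1]+.0015-.079)/(.13-d)); w.append((p,r,n))
plan(w)
E
```

```text
t 8.22 p [0.4953 0.1148 0.0696] rpy [ 1.800e+02 -1.000e-02  8.877e+01] F [-0.2  0.1  0.1] w 0.0276 g 59.1
d 0.035293974950317275
4 [0.22810337 0.07495833] lid -0.02683747614081877
8 [0.22774174 0.07739737] lid -0.001083626493576244
12 [0.22721085 0.07980525] lid 0.024341127267156273
16 [0.22651329 0.08217023] lid 0.049312918296743315
20 [0.22565246 0.08448079] lid 0.0737100865394447
23 [0.22490218 0.08617121] lid 0.09155924279199087
-- to [0.49296476 0.11534414 0.06075805] [-179.91609402   -3.99912131   88.79707058] step mm 9.2 deg 4.0
1 x slide [0.001, -0.0048, 0.0177] ang [0.0005, 0.0222, -0.0001]
-- to [0.49296476 0.11624775 0.055366  ] [-179.83136381   -7.99823398   88.78821041] step mm 5.5 deg 4.0
1 x slide [0.0011, 0.0, 0.0109] ang [0.0005, 0.0222, 0.0]
-- to [0.49296476 0.11752529 0.05005012] [-179.74495246  -11.99732905   88.77319939] step mm 5.5 deg 4.0
1 x slide [0.0011, 0.0, 0.0109] ang [0.0005, 0.0222, 0.0]
-- to [0.49296476 0.11917053 0.0448363 ] [-179.65593483  -15.99639682   88.75165568] step mm 5.5 deg 4.0
1 x slide [0.0011, 0.0, 0.0109] ang [0.0005, 0.0222, 0.0]
-- to [0.49296476 0.12117546 0.03974995] [-179.56327611  -19.99542645   88.72301141] step mm 5.5 deg 4.0
1 x slide [0.0011, 0.0, 0.0109] ang [0.0005, 0.0222, 0.0]
-- to [0.49296476 0.1229094  0.03603377] [-179.49068087  -22.99466619   88.69640189] step mm 4.1 deg 3.0
1 x slide [0.0007, 0.0, 0.0082] ang [0.0003, 0.0167, 0.0]
```

step_arm:
  rows:
    - {"slide": [0.014,0,0.001],"angular": [0,0,0],"jaw": 0}
    - {"slide": [0.001,0,0.0168],"angular": [0,0.0222,0],"jaw": 0}
    - {"slide": [0.001,0,0.01],"angular": [0,0.0222,0],"jaw": 0}
    - {"slide": [0.001,0,0.01],"angular": [0,0.0222,0],"jaw": 0}
    - {"slide": [0,0,0],"angular": [0,0,0],"jaw": 0}

```text
time_s: 8.85
tool_pos: [0.4954, 0.122, 0.0503]
tool_rot: [-179.9, -11.9, 88.5]
force: [-0.6, -0.7, -0.2]
grip_width: 0.0274
grasp_force: 59.1
```

```bash
python3 -c "
from h import *
st()"
```

```text
t 8.85 p [0.4954 0.122  0.0503] rpy [-179.92  -11.93   88.51] F [-0.6 -0.7 -0.2] w 0.0274 g 59.1
```

step_arm:
  rows:
    - {"slide": [0.001,0,0.01],"angular": [0,0.0222,0],"jaw": 0}
    - {"slide": [0.001,0,0.01],"angular": [0,0.0222,0],"jaw": 0}
    - {"slide": [0,0,0],"angular": [0,0,0],"jaw": 0}
    - {"slide": [0,0,0],"angular": [0,0,0],"jaw": 0}

```text
time_s: 9.35
tool_pos: [0.4958, 0.1274, 0.0417]
tool_rot: [180.0, -19.9, 88.8]
force: [0.3, -0.0, -1.5]
grip_width: 0.0276
grasp_force: 59.1
```

```bash
python3 -c "
from h import *
st();snap('side','s4.png',(235,140,395,260),4)"
```

```text
t 9.35 p [0.4958 0.1274 0.0417] rpy [179.97 -19.88  88.78] F [ 0.3 -0.  -1.5] w 0.0276 g 59.1
```

View pics/s4.png

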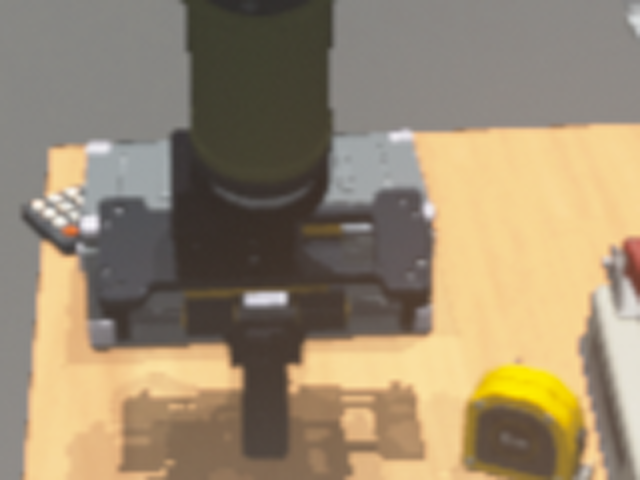

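```bash
python3 - <<'E'
from h import *
o=env.get_obs();x=o['tool_pos'][0]+.0024
H=np.array([.3235,.079]);r=.088;w=[]
ph=np.linspace(.1,1.62,19)[1:]
for i,f in enumerate(ph):
    th=max(0,20-20*(i+1)/5)
    m=H+r*np.array([-np.cos(f),np.sin(f)])-.0015*np.array([np.sin(f)*1.0,np.cos(f)])
    p,e=tippose((x,*m),th); w.append((p,e,1))
plan(w)
E
```

```text
-- to [0.49584504 0.12937477 0.05633075] [-179.65593483  -15.99639682   88.75165568] step mm 14.7 deg 3.9
1 x slide [0.0135, 0.0, -0.0262] ang [0.002, -0.0216, 0.0004]
-- to [0.49584504 0.12857808 0.07117689] [-179.74495246  -11.99732905   88.77319939] step mm 14.9 deg 4.0
1 x slide [0.0067, -0.0001, -0.029] ang [-0.0005, -0.0222, 0.0]
-- to [0.49584504 0.12892322 0.08601168] [-179.83136381   -7.99823398   88.78821041] step mm 14.8 deg 4.0
1 x slide [0.0068, -0.0001, -0.0289] ang [-0.0005, -0.0222, 0.0]
-- to [0.49584504 0.13040364 0.10074683] [-179.91609402   -3.99912131   88.79707058] step mm 14.8 deg 4.0
1 x slide [0.007, -0.0001, -0.0288] ang [-0.0005, -0.0222, 0.0]
-- to [0.49584504 0.13300595 0.11529498] [180.    0.   88.8] step mm 14.8 deg 4.0
1 x slide [0.0072, -0.0002, -0.0287] ang [-0.0005, -0.0222, 0.0]
-- to [0.49584504 0.13687303 0.1216393 ] [180.    0.   88.8] step mm 7.4 deg 0.0
1 x slide [0.0077, -0.0002, -0.0127] ang [0.0, 0.0, 0.0]
-- to [0.49584504 0.14126143 0.12763484] [180.    0.   88.8] step mm 7.4 deg 0.0
1 x slide [0.0088, -0.0002, -0.012] ang [0.0, 0.0, 0.0]
[... 817 characters left out ...]
, 0.0, 0.0]
-- to [0.49584504 0.18354339 0.15663438] [180.    0.   88.8] step mm 7.4 deg 0.0
1 x slide [0.014, -0.0003, -0.0051] ang [0.0, 0.0, 0.0]
-- to [0.49584504 0.19071712 0.15856885] [180.    0.   88.8] step mm 7.4 deg 0.0
1 x slide [0.0143, -0.0003, -0.0039] ang [0.0, 0.0, 0.0]
-- to [0.49584504 0.19802845 0.15989137] [180.    0.   88.8] step mm 7.4 deg 0.0
1 x slide [0.0146, -0.0003, -0.0026] ang [0.0, 0.0, 0.0]
-- to [0.49584504 0.20542528 0.16059251] [180.    0.   88.8] step mm 7.4 deg 0.0
1 x slide [0.0148, -0.0003, -0.0014] ang [0.0, 0.0, 0.0]
-- to [0.49584504 0.21285488 0.16066727] [180.    0.   88.8] step mm 7.4 deg 0.0
1 x slide [0.0149, -0.0003, -0.0001] ang [0.0, 0.0, 0.0]
```

step_arm:
  rows:
    - {"slide": [0.0135,0,-0.0262],"angular": [0.001,-0.0216,0],"jaw": 0}
    - {"slide": [0.0067,0,-0.029],"angular": [0,-0.0222,0],"jaw": 0}
    - {"slide": [0.0068,0,-0.029],"angular": [0,-0.0222,0],"jaw": 0}
    - {"slide": [0.007,0,-0.0288],"angular": [0,-0.0222,0],"jaw": 0}
    - {"slide": [0.0072,0,-0.0287],"angular": [0,-0.0222,0],"jaw": 0}
    - {"slide": [0.0077,0,-0.0127],"angular": [0,0,0],"jaw": 0}
    - {"slide": [0.0088,0,-0.012],"angular": [0,0,0],"jaw": 0}
    - {"slide": [0.0098,0,-0.0112],"angular": [0,0,0],"jaw": 0}
    - {"slide": [0.0107,0,-0.0103],"angular": [0,0,0],"jaw": 0}

```text
time_s: 10.52
tool_pos: [0.496, 0.1504, 0.138]
tool_rot: [-179.7, -0.1, 88.7]
force: [-0.3, -0.5, -3.4]
grip_width: 0.0278
grasp_force: 59.1
```

step_arm:
  rows:
    - {"slide": [0.0115,0,-0.0094],"angular": [0,0,0],"jaw": 0}
    - {"slide": [0.0123,0,-0.0084],"angular": [0,0,0],"jaw": 0}
    - {"slide": [0.0129,0,-0.0073],"angular": [0,0,0],"jaw": 0}
    - {"slide": [0.0135,0,-0.0062],"angular": [0,0,0],"jaw": 0}
    - {"slide": [0.014,0,-0.005],"angular": [0,0,0],"jaw": 0}
    - {"slide": [0.0143,0,-0.0039],"angular": [0,0,0],"jaw": 0}
    - {"slide": [0.0146,0,-0.0026],"angular": [0,0,0],"jaw": 0}

```text
time_s: 11.4
tool_pos: [0.4977, 0.1979, 0.1599]
tool_rot: [-179.8, -0.1, 88.8]
force: [-0.7, -1.8, -1.5]
grip_width: 0.0278
grasp_force: 59.0
```

```bash
python3 -c "
from h import *
st();snap('wrist','w5.png',None,.8)
snap('side','s5.png',(215,100,415,260),3)
a=cv2.imread('pics/w5.png');b=cv2.imread('pics/s5.png')[:,:];b=cv2.resize(b,(280,224));c=np.zeros((384,792,3),np.uint8);c[:,:512]=a;c[:224,512:]=b;cv2.imwrite('pics/ws5.png',c)"
```

```text
t 11.4 p [0.4977 0.1979 0.1599] rpy [-1.7985e+02 -1.2000e-01  8.8760e+01] F [-0.7 -1.8 -1.5] w 0.0278 g 59.0
```

View pics/ws5.png

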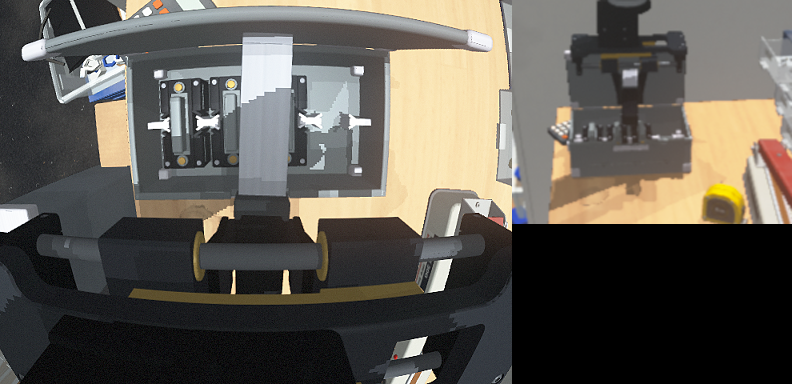

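The lid stands near upright; modules sit at columns ~178, 230 and ~285 (partly hidden by the blade), and the right bay (~338) is empty.

step_arm:
  rows:
    - {"slide": [0.0148,0,-0.0014],"angular": [0,0,0],"jaw": 0}
    - {"slide": [0.0148,0,0],"angular": [0,0,0],"jaw": 0}
    - {"slide": [0.006,0,0],"angular": [0,0,0],"jaw": 0}
    - {"slide": [0,0,0],"angular": [0,0,0],"jaw": 0}

```text
time_s: 12.0
tool_pos: [0.498, 0.2158, 0.1605]
tool_rot: [-179.8, -0.2, 88.8]
force: [0.2, 0.3, -1.6]
grip_width: 0.0273
grasp_force: 59.1
```

```bash
python3 - <<'E'
from h import *
st()
plan([((.496,.15,.16),(180,0,88.8),2),((.447,.035,.12),(180,0,0.5),9),((.447,.035,.007),(180,0,0.5),4)],p=(.4975,.2155,.1605),r=(180,0,88.8))
E
```

```text
t 12.0 p [0.498  0.2158 0.1605] rpy [-1.7985e+02 -1.5000e-01  8.8790e+01] F [ 0.2  0.3 -1.6] w 0.0273 g 59.1
-- to [0.496 0.15  0.16 ] (180, 0, 88.8) step mm 32.8 deg 0.0
2 x slide [-0.0655, -0.0001, 0.0005] ang [0.0, 0.0, 0.0]
-- to [0.447 0.035 0.12 ] (180, 0, 0.5) step mm 14.6 deg 9.8
1 x slide [-0.0258, -0.0104, 0.0089] ang [0.0, 0.0, 0.0545]
1 x slide [-0.0272, -0.0058, 0.0089] ang [0.0, 0.0, 0.0545]
1 x slide [-0.0278, -0.0011, 0.0089] ang [0.0, 0.0, 0.0545]
1 x slide [-0.0275, 0.0037, 0.0089] ang [0.0, 0.0, 0.0545]
1 x slide [-0.0265, 0.0083, 0.0089] ang [0.0, 0.0, 0.0545]
1 x slide [-0.0247, 0.0127, 0.0089] ang [0.0, 0.0, 0.0545]
1 x slide [-0.0222, 0.0167, 0.0089] ang [0.0, 0.0, 0.0545]
1 x slide [-0.019, 0.0202, 0.0089] ang [0.0, 0.0, 0.0545]
1 x slide [-0.0153, 0.0232, 0.0089] ang [0.0, 0.0, 0.0545]
-- to [0.447 0.035 0.007] (180, 0, 0.5) step mm 28.2 deg 0.0
4 x slide [0.0, 0.0, 0.0565] ang [0.0, 0.0, 0.0]
```

step_arm:
  rows:
    - {"slide": [-0.0655,0,0],"angular": [0,0,0],"jaw": 0}
    - {"slide": [-0.0655,0,0],"angular": [0,0,0],"jaw": 0}
    - {"slide": [-0.0258,-0.0104,0.0089],"angular": [0,0,0.0545],"jaw": 0}
    - {"slide": [-0.0272,-0.0058,0.0089],"angular": [0,0,0.0545],"jaw": 0}
    - {"slide": [-0.0278,-0.001,0.0089],"angular": [0,0,0.0545],"jaw": 0}
    - {"slide": [-0.0275,0.0037,0.0089],"angular": [0,0,0.0545],"jaw": 0}
    - {"slide": [-0.0265,0.0083,0.0089],"angular": [0,0,0.0545],"jaw": 0}
    - {"slide": [-0.0247,0.0127,0.0089],"angular": [0,0,0.0545],"jaw": 0}
    - {"slide": [-0.0222,0.0167,0.0089],"angular": [0,0,0.0545],"jaw": 0}
    - {"slide": [-0.019,0.02,0.0089],"angular": [0,0,0.0545],"jaw": 0}

```text
time_s: 13.25
tool_pos: [0.4529, 0.0473, 0.1246]
tool_rot: [-179.9, 0.1, 10.0]
force: [1.3, 0.2, -1.1]
grip_width: 0.0278
grasp_force: 59.1
```

step_arm:
  rows:
    - {"slide": [-0.0153,0.0232,0.0089],"angular": [0,0,0.0545],"jaw": 0}
    - {"slide": [0,0,0.0565],"angular": [0,0,0],"jaw": 0}
    - {"slide": [0,0,0.0565],"angular": [0,0,0],"jaw": 0}
    - {"slide": [0,0,0.0565],"angular": [0,0,0],"jaw": 0}
    - {"slide": [0,0,0.0465],"angular": [0,0,0],"jaw": 0}
    - {"slide": [0,0,0],"angular": [0,0,0],"jaw": 0}

```text
time_s: 14.0
tool_pos: [0.4455, 0.0352, 0.0109]
tool_rot: [-179.8, 0.4, 0.5]
force: [-0.6, -0.7, -1.0]
grip_width: 0.0274
grasp_force: 59.1
```

step_arm:
  rows:
    - {"slide": [0,0,0.011],"angular": [0,0,0],"jaw": 0}
    - {"slide": [0,0,0],"angular": [0,0,0],"jaw": 0}
    - {"slide": [0,0,0],"angular": [0,0,0],"jaw": 0.6}
    - {"slide": [0,0,0],"angular": [0,0,0],"jaw": 0.6}
    - {"slide": [0,0,0],"angular": [0,0,0],"jaw": 0.6}
    - {"slide": [0,0,0],"angular": [0,0,0],"jaw": 0.6}

```text
time_s: 14.75
tool_pos: [0.4471, 0.0349, 0.0068]
tool_rot: [-179.9, 0.2, 0.5]
force: [0.9, 0.5, 0.6]
grip_width: 0.0508
grasp_force: 0.0
```

```bash
cat >> h.py <<'E'
def winfo(p,rpy):
    c=dict(env.camera_info('wrist')); T=Ro.from_euler('xyz',rpy,degrees=True)
    a=np.radians(15.01); zc=np.array([-np.sin(a),0,np.cos(a)]); xc=np.array([0,1,0]); yc=np.cross(zc,xc)
    R=np.stack([xc,yc,zc])@T.as_matrix().T; o=np.array(p)+T.apply([.0704,.0005,-.162]); c['R']=R;c['t']=-R@o; return c
E
python3 - <<'E'
from h import *
st();o=env.get_obs()
c=env.camera_info('wrist');d=winfo(o['tool_pos'],o['tool_rot']);print(np.abs(np.array(c['R'])-d['R']).max(),np.abs(np.array(c['t'])-d['t']).max())
d=winfo([.4977,.1979,.1599],[-179.85,-.12,88.76])
for u in [(178,124),(231,122),(169,96),(169,153)]: print(wpix((u[0]/.8,u[1]/.8),.07,d).round(4))
for u in [(133,197),(388,190)]: print('front rim',wpix((u[0]/.8,u[1]/.8),.079,d).round(4))
plan([((.447,.035,.2),(180,0,0.5),4),((.475,.2,.2),(180,0,88.8),9)],p=(.447,.035,.0049),r=(180,0,.5))
E
```

```text
t 14.75 p [0.4471 0.0349 0.0068] rpy [-1.799e+02  1.500e-01  4.700e-01] F [0.9 0.5 0.6] w 0.0508 g 0.0
0.0007125981692529711 0.0003494877322150619
[0.4282 0.261  0.07  ]
[0.4746 0.2604 0.07  ]
[0.4211 0.286  0.07  ]
[0.4183 0.236  0.07  ]
front rim [0.3822 0.1987 0.079 ]
front rim [0.6131 0.2005 0.079 ]
-- to [0.447 0.035 0.2  ] (180, 0, 0.5) step mm 48.8 deg 0.0
2 x slide [0.0, 0.0, -0.0976] ang [0.0, 0.0, 0.0]
1 x slide [0.0, 0.0, -0.0975] ang [0.0, 0.0, 0.0]
1 x slide [0.0, 0.0, -0.0976] ang [0.0, 0.0, 0.0]
-- to [0.475 0.2   0.2  ] (180, 0, 88.8) step mm 18.6 deg 9.8
1 x slide [0.0065, -0.0366, 0.0] ang [0.0, 0.0, -0.0545]
1 x slide [0.0127, -0.035, 0.0] ang [0.0, 0.0, -0.0545]
1 x slide [0.0185, -0.0323, 0.0] ang [0.0, 0.0, -0.0545]
1 x slide [0.0237, -0.0287, 0.0] ang [0.0, 0.0, -0.0545]
1 x slide [0.0282, -0.0242, 0.0] ang [0.0, 0.0, -0.0545]
1 x slide [0.0319, -0.0191, 0.0] ang [0.0, 0.0, -0.0545]
1 x slide [0.0347, -0.0133, 0.0] ang [0.0, 0.0, -0.0545]
1 x slide [0.0365, -0.0072, 0.0] ang [0.0, 0.0, -0.0545]
1 x slide [0.0372, -0.0009, 0.0] ang [0.0, 0.0, -0.0545]
```

step_arm:
  rows:
    - {"slide": [0,0,-0.0976],"angular": [0,0,0],"jaw": 0.6}
    - {"slide": [0,0,-0.0976],"angular": [0,0,0],"jaw": 0.6}
    - {"slide": [0,0,-0.0976],"angular": [0,0,0],"jaw": 0.6}
    - {"slide": [0,0,-0.0976],"angular": [0,0,0],"jaw": 0.6}

```text
time_s: 15.25
tool_pos: [0.4473, 0.0346, 0.2036]
tool_rot: [-179.9, 0.1, 0.5]
force: [1.3, -0.3, -0.4]
grip_width: 0.0522
grasp_force: 0.0
```

step_arm:
  rows:
    - {"slide": [0.0065,-0.0366,0],"angular": [0,0,-0.0545],"jaw": 0.35}
    - {"slide": [0.0127,-0.035,0],"angular": [0,0,-0.0545],"jaw": 0.35}
    - {"slide": [0.0185,-0.0323,0],"angular": [0,0,-0.0545],"jaw": 0.35}
    - {"slide": [0.0237,-0.0287,0],"angular": [0,0,-0.0545],"jaw": 0.35}
    - {"slide": [0.0282,-0.0242,0],"angular": [0,0,-0.0545],"jaw": 0.35}
    - {"slide": [0.0319,-0.0191,0],"angular": [0,0,-0.0545],"jaw": 0.35}
    - {"slide": [0.0347,-0.0133,0],"angular": [0,0,-0.0545],"jaw": 0.35}
    - {"slide": [0.0365,-0.0072,0],"angular": [0,0,-0.0545],"jaw": 0.35}
    - {"slide": [0.0372,-0.001,0],"angular": [0,0,-0.0545],"jaw": 0.35}
    - {"slide": [0,0,0],"angular": [0,0,0],"jaw": 0.35}

```text
time_s: 16.5
tool_pos: [0.4752, 0.201, 0.202]
tool_rot: [-179.8, -0.2, 88.8]
force: [-0.2, -0.0, -0.0]
grip_width: 0.0301
grasp_force: 0.0
```

```bash
python3 - <<'E'
from h import *
import pickle
st();pickle.dump(env.camera_info('wrist'),open('w6.pkl','wb'));snap('wrist','w6.png',(120,20,520,270),2)
E
```

```text
t 16.5 p [0.4752 0.201  0.202 ] rpy [-1.798e+02 -1.500e-01  8.882e+01] F [-0.2 -0.  -0. ] w 0.0301 g 0.0
```

View pics/w6.png

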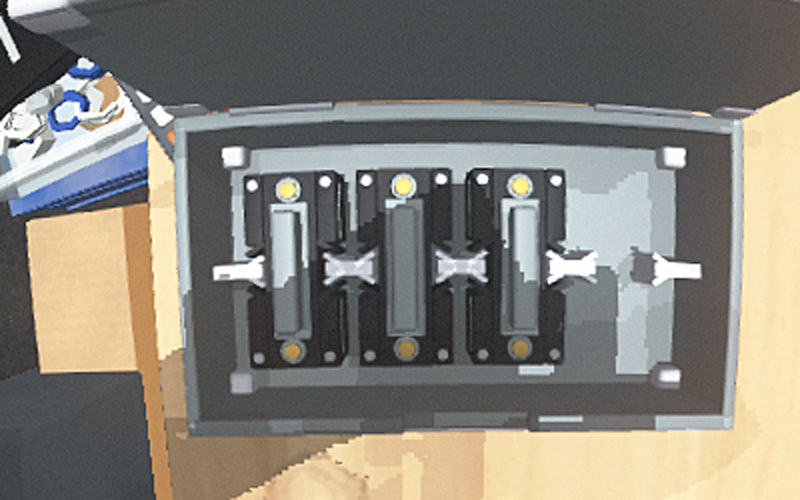

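```bash
python3 - <<'E'
from h import *
import pickle
c=pickle.load(open('w6.pkl','rb'))
f=lambda u,z:wpix((u[0]/2+120,u[1]/2+20),z,c).round(4)[:2]
for u in [(286,270),(405,268),(524,270)]: print('rib',f(u,.07))
for u in [(237,271),(349,268),(461,267),(572,267),(677,270)]: print('col',f(u,.046))
for u in [(287,189),(293,351),(403,186),(405,349),(520,186),(519,348)]: print('screw',f(u,.052))
print('rim',f((177,118),.079),f((742,120),.079),f((735,428),.079),f((192,430),.079))
E
```

```text
rib [0.4264 0.2608]
rib [0.4736 0.2601]
rib [0.5206 0.2589]
col [0.4005 0.2607]
col [0.4495 0.2599]
col [0.4971 0.2593]
col [0.5453 0.2594]
col [0.5937 0.2591]
screw [0.4248 0.2946]
screw [0.4248 0.2255]
screw [0.4733 0.294 ]
screw [0.4727 0.2251]
screw [0.5219 0.2937]
screw [0.5212 0.2249]
rim [0.3859 0.3244] [0.6107 0.3234] [0.6116 0.195 ] [0.3852 0.1984]
```

```bash
python3 - <<'E'
from h import *
st()
plan([((.5213,.2598,.12),(180,0,89.4),4),((.5213,.2598,.0545),(180,0,89.4),4)])
E
```

```text
t 16.55 p [0.4753 0.1997 0.2019] rpy [-1.7979e+02 -9.0000e-02  8.8650e+01] F [ 0.5 -0.7 -0.1] w 0.0303 g 0.0
-- to [0.5213 0.2598 0.12  ] (180, 0, 89.4) step mm 27.9 deg 0.2
1 x slide [0.0305, 0.0224, 0.0409] ang [-0.0003, -0.0001, -0.001]
1 x slide [0.0305, 0.0225, 0.0409] ang [-0.0003, -0.0001, -0.001]
1 x slide [0.0304, 0.0226, 0.0409] ang [-0.0003, -0.0001, -0.001]
1 x slide [0.0304, 0.0226, 0.041] ang [-0.0003, -0.0001, -0.001]
-- to [0.5213 0.2598 0.0545] (180, 0, 89.4) step mm 16.4 deg 0.0
4 x slide [0.0, 0.0, 0.0328] ang [0.0, 0.0, 0.0]
```

step_arm:
  rows:
    - {"slide": [0.0305,0.0225,0.041],"angular": [0,0,-0.001],"jaw": 0.35}
    - {"slide": [0.0305,0.0225,0.041],"angular": [0,0,-0.001],"jaw": 0.35}
    - {"slide": [0.0305,0.0225,0.041],"angular": [0,0,-0.001],"jaw": 0.35}
    - {"slide": [0.0305,0.0225,0.041],"angular": [0,0,-0.001],"jaw": 0.35}
    - {"slide": [0,0,0.0328],"angular": [0,0,0],"jaw": 0.35}
    - {"slide": [0,0,0.0328],"angular": [0,0,0],"jaw": 0.35}
    - {"slide": [0,0,0.0328],"angular": [0,0,0],"jaw": 0.35}
    - {"slide": [0,0,0.03],"angular": [0,0,0],"jaw": 0.35}
    - {"slide": [0,0,0],"angular": [0,0,0],"jaw": 0.35}

```text
time_s: 17.68
tool_pos: [0.5202, 0.2593, 0.0545]
tool_rot: [-179.7, -0.0, 89.5]
force: [0.4, -1.4, 0.0]
grip_width: 0.0306
grasp_force: 0.0
```

step_arm:
  newtons: 40
  rows:
    - {"slide": [0,0,0],"angular": [0,0,0],"jaw": 0}
    - {"slide": [0,0,0],"angular": [0,0,0],"jaw": 0}
    - {"slide": [0,0,0],"angular": [0,0,0],"jaw": 0}
    - {"slide": [0,0,0],"angular": [0,0,0],"jaw": 0}
    - {"slide": [0,0,0],"angular": [0,0,0],"jaw": 0}
    - {"slide": [0,0,0],"angular": [0,0,0],"jaw": 0}

```text
time_s: 18.42
tool_pos: [0.5214, 0.2603, 0.0564]
tool_rot: [-179.9, -0.1, 89.5]
force: [-0.8, -0.2, 5.0]
grip_width: 0.0098
grasp_force: 40.0
```

step_arm:
  rows:
    - {"slide": [0,0,-0.03],"angular": [0,0,0],"jaw": 0}
    - {"slide": [0,0,-0.04],"angular": [0,0,0],"jaw": 0}
    - {"slide": [0,0,-0.05],"angular": [0,0,0],"jaw": 0}
    - {"slide": [0,0,-0.05],"angular": [0,0,0],"jaw": 0}
    - {"slide": [0,0,-0.05],"angular": [0,0,0],"jaw": 0}
    - {"slide": [0,0,0],"angular": [0,0,0],"jaw": 0}

```text
time_s: 19.18
tool_pos: [0.5229, 0.2608, 0.1689]
tool_rot: [179.9, -0.2, 89.5]
force: [-0.1, 0.6, -2.0]
grip_width: 0.0098
grasp_force: 40.0
```

```bash
cat >> h.py <<'E'
def tray_top():
    im=env.read_camera('top'); roi=im[205:310,325:395].astype(int)
    m=((roi.min(2)>150)&(roi.max(2)-roi.min(2)<30)).astype(np.uint8)
    n,l,s,c=cv2.connectedComponentsWithStats(cv2.morphologyEx(m,cv2.MORPH_OPEN,np.ones((3,3),np.uint8)))
    for k in range(1,n):
        if s[k][4]>300:
            ct=np.argwhere(l==k)[:,::-1]+[325,205]
            P=np.array([pix('top',(u,v),.038)[:2] for u,v in ct],np.float32)
            print(s[k],cv2.minAreaRect((P*1000)))
E
python3 - <<'E'
from h import *
st();tray_top()
tr=np.array([.518,-.136]);a=np.radians(4.);ux=np.array([np.cos(a),np.sin(a)])
for d in(.048,0,-.048): print(tr+d*ux)
t=tr+.048*ux
plan([((*(t+[-.0,.18]),.165),(180,0,92),4),((*t,.13),(180,0,94),5),((*t,.056),(180,0,94),4)])
E
```

```text
t 19.18 p [0.5229 0.2608 0.1689] rpy [179.89  -0.2   89.48] F [-0.1  0.6 -2. ] w 0.0098 g 40.0Traceback (most recent call last):
  File "<stdin>", line 2, in <module>
  File "h.py", line 50, in tray_top
    P=np.array([pix('top',(u,v),.038)[:2] for u,v in ct],np.float32)
                ~~~^^^^^^^^^^^^^^^^^^
  File "h.py", line 7, in pix
    c,R,t=cam(n); d=R.T@np.array([(uv[0]-c['cx'])/c['fx'],(uv[1]-c['cy'])/c['fy'],1]); o=-R.T@t
          ~~~^^^
  File "h.py", line 5, in cam
    c=env.camera_info(n); return c,np.array(c['R']),np.array(c['t'])
ValueError: time passes only in moves, steps and waits
```

```bash
cat >> h.py <<'E'
_c={}
def cam(n):
    if n not in _c or n=='wrist': _c[n]=env.camera_info(n)
    c=_c[n]; return c,np.array(c['R']),np.array(c['t'])
E
python3 - <<'E'
from h import *
tray_top()
tr=np.array([.518,-.136]);a=np.radians(4.);ux=np.array([np.cos(a),np.sin(a)])
t=tr+.048*ux; print(t)
plan([((*(t+[-.0,.18]),.165),(180,0,92),4),((*t,.13),(180,0,94),5),((*t,.056),(180,0,94),4)])
E
```

```text
[   0   18   61   82 3399] ((485.0050964355469, -124.211181640625), (180.11744689941406, 246.4606475830078), 89.02108764648438)
[ 0.56588307 -0.13265169]
-- to [0.56588307 0.04734831 0.165     ] (180, 0, 92) step mm 54.2 deg 0.6
1 x slide [-0.1059, 0.0233, 0.0002] ang [-0.0002, -0.0001, -0.0035]
1 x slide [-0.1062, 0.0221, 0.0003] ang [-0.0002, -0.0001, -0.0035]
1 x slide [-0.1064, 0.0209, 0.0003] ang [-0.0002, -0.0001, -0.0035]
1 x slide [-0.1066, 0.0197, 0.0004] ang [-0.0002, -0.0001, -0.0035]
-- to [ 0.56588307 -0.13265169  0.13      ] (180, 0, 94) step mm 36.7 deg 0.4
1 x slide [-0.072, -0.0025, 0.014] ang [0.0, 0.0, -0.0022]
1 x slide [-0.0719, -0.003, 0.014] ang [0.0, 0.0, -0.0022]
1 x slide [-0.0719, -0.0035, 0.014] ang [0.0, 0.0, -0.0022]
1 x slide [-0.0719, -0.004, 0.014] ang [0.0, 0.0, -0.0022]
1 x slide [-0.0719, -0.0045, 0.014] ang [0.0, 0.0, -0.0022]
-- to [ 0.56588307 -0.13265169  0.056     ] (180, 0, 94) step mm 18.5 deg 0.0
4 x slide [0.0, 0.0, 0.037] ang [0.0, 0.0, 0.0]
```

```bash
cat >> h.py <<'E'
def moved():
    """template shift in px vs. first top image: tray and blade regions"""
    a=cv2.imread('pics/t0.png');b=env.read_camera('top')[:,:,::-1].copy();cv2.imwrite('pics/tnow.png',b)
    for n,(x0,y0,x1,y1) in {'tray':(334,216,386,294),'blade':(296,238,312,306),'paper':(312,232,332,300)}.items():
        r=cv2.matchTemplate(b[y0-15:y1+15,x0-15:x1+15],a[y0:y1,x0:x1],cv2.TM_CCOEFF_NORMED);_,v,_,l=cv2.minMaxLoc(r);print(n,'shift px',l[0]-15,l[1]-15,'score',round(v,3))
E
python3 -c "
from h import *
moved()"
```

```text
tray shift px 0 0 score 0.998
blade shift px -1 0 score 0.925
paper shift px 0 0 score 0.977
```

step_arm:
  rows:
    - {"slide": [-0.106,0.023,0],"angular": [0,0,-0.0035],"jaw": 0}
    - {"slide": [-0.106,0.022,0],"angular": [0,0,-0.0035],"jaw": 0}
    - {"slide": [-0.1064,0.021,0],"angular": [0,0,-0.0035],"jaw": 0}
    - {"slide": [-0.1064,0.02,0],"angular": [0,0,-0.0035],"jaw": 0}
    - {"slide": [0,0,0],"angular": [0,0,0],"jaw": 0}

```text
time_s: 19.95
tool_pos: [0.5661, 0.0406, 0.1634]
tool_rot: [-179.7, 0.0, 91.4]
force: [0.1, 1.2, -2.4]
grip_width: 0.0099
grasp_force: 40.0
```

step_arm:
  rows:
    - {"slide": [-0.0693,-0.002,0.013],"angular": [0,0,-0.003],"jaw": 0}
    - {"slide": [-0.0693,-0.003,0.013],"angular": [0,0,-0.003],"jaw": 0}
    - {"slide": [-0.0693,-0.003,0.013],"angular": [0,0,-0.003],"jaw": 0}
    - {"slide": [-0.0693,-0.004,0.013],"angular": [0,0,-0.003],"jaw": 0}
    - {"slide": [-0.0693,-0.004,0.013],"angular": [0,0,-0.002],"jaw": 0}
    - {"slide": [0,0,0],"angular": [0,0,0],"jaw": 0}
    - {"slide": [0,0,0],"angular": [0,0,0],"jaw": 0}

```text
time_s: 20.82
tool_pos: [0.567, -0.1239, 0.1318]
tool_rot: [-179.8, -0.2, 94.6]
force: [0.2, -0.2, -2.4]
grip_width: 0.0095
grasp_force: 40.0
```

```bash
python3 - <<'E'
from h import *
st();print(env.get_obs()['qpos'].round(0));import pickle
pickle.dump(env.camera_info('wrist'),open('w7.pkl','wb'));snap('wrist','w7.png')
E
```

```text
t 20.82 p [ 0.567  -0.1239  0.1318] rpy [-179.78   -0.23   94.58] F [ 0.2 -0.2 -2.4] w 0.0095 g 40.0
[ 37.  16. -31.  99.   9.  68.   7.]
```

View pics/w7.png

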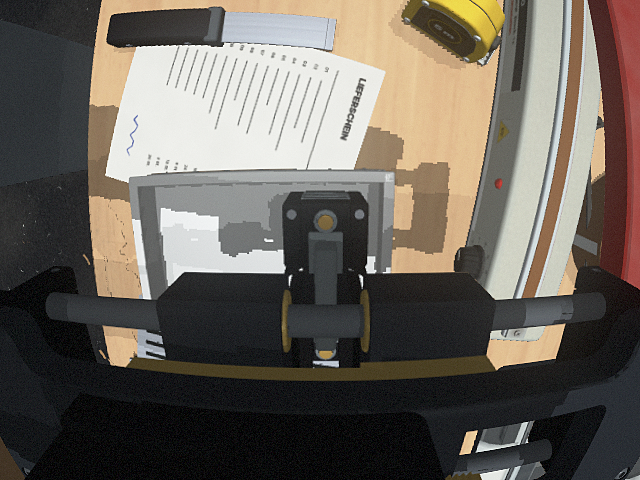

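```bash
python3 - <<'E'
from h import *
import pickle
c=pickle.load(open('w7.pkl','rb'))
a=wpix((130,178),.038,c);b=wpix((396,170),.038,c);print(a,b,np.linalg.norm(a-b));d=(b-a)[:2];d/=np.linalg.norm(d);print('yaw',np.degrees(np.arctan2(d[1],d[0])),'centre',(a+b)[:2]/2+.055*np.array([d[1],-d[0]]))
print('mod',wpix((325,222),.120,c))
E
```

```text
[ 0.41459559 -0.08792383  0.038     ] [ 0.6114007  -0.07002118  0.038     ] 0.1976177082077743
yaw 5.1976844067447106 centre [ 0.51798072 -0.13374635]
mod [ 0.56420968 -0.0930221   0.12      ]
```

step_arm:
  rows:
    - {"slide": [-0.012,-0.002,0.045],"angular": [0,0,0],"jaw": 0}
    - {"slide": [0,0,0.045],"angular": [0,0,0],"jaw": 0}
    - {"slide": [0,0,0.04],"angular": [0,0,0],"jaw": 0}
    - {"slide": [0,0,0.025],"angular": [0,0,0],"jaw": 0}
    - {"slide": [0,0,0],"angular": [0,0,0],"jaw": 0}
    - {"slide": [0,0,0],"angular": [0,0,0],"jaw": 0}

```text
time_s: 21.62
tool_pos: [0.5673, -0.1314, 0.0558]
tool_rot: [-179.9, -0.1, 94.5]
force: [-0.5, -1.1, -2.1]
grip_width: 0.0095
grasp_force: 40.0
```

Lower the last few mm, release, and rise.

step_arm:
  rows:
    - {"slide": [0,0,0.008],"angular": [0,0,0],"jaw": 0}
    - {"slide": [0,0,0],"angular": [0,0,0],"jaw": 0}
    - {"slide": [0,0,0],"angular": [0,0,0],"jaw": 0}

```text
time_s: 22.0
tool_pos: [0.5669, -0.1316, 0.0514]
tool_rot: [-179.9, -0.1, 94.5]
force: [-0.1, -0.6, -0.1]
grip_width: 0.0097
grasp_force: 40.0
```

step_arm:
  rows:
    - {"slide": [0,0,0],"angular": [0,0,0],"jaw": 0.35}
    - {"slide": [0,0,0],"angular": [0,0,0],"jaw": 0.35}
    - {"slide": [0,0,0],"angular": [0,0,0],"jaw": 0.35}
    - {"slide": [0,0,-0.06],"angular": [0,0,0],"jaw": 0.35}
    - {"slide": [0,0,-0.08],"angular": [0,0,0],"jaw": 0.35}
    - {"slide": [0,0,-0.08],"angular": [0,0,0],"jaw": 0.35}

```text
time_s: 22.75
tool_pos: [0.5667, -0.1316, 0.1621]
tool_rot: [-179.8, -0.1, 94.5]
force: [-0.4, 0.4, 0.2]
grip_width: 0.0303
grasp_force: 0.0
```

```bash
python3 - <<'E'
from h import *
st()
plan([((.4735,.2598,.16),(180,0,89.4),8),((.4735,.2598,.0545),(180,0,89.4),5)])
E
```

```text
t 22.75 p [ 0.5667 -0.1316  0.1621] rpy [-1.7982e+02 -1.3000e-01  9.4530e+01] F [-0.4  0.4  0.2] w 0.0303 g 0.0
-- to [0.4735 0.2598 0.16  ] (180, 0, 89.4) step mm 50.3 deg 0.6
1 x slide [0.0994, -0.0155, 0.0008] ang [-0.0001, -0.0001, 0.0036]
1 x slide [0.0992, -0.0166, 0.0008] ang [-0.0001, -0.0001, 0.0036]
1 x slide [0.099, -0.0177, 0.0007] ang [-0.0001, -0.0001, 0.0036]
1 x slide [0.0988, -0.0188, 0.0007] ang [-0.0001, -0.0001, 0.0036]
1 x slide [0.0986, -0.0199, 0.0007] ang [-0.0001, -0.0001, 0.0036]
1 x slide [0.0984, -0.021, 0.0006] ang [-0.0001, -0.0001, 0.0036]
1 x slide [0.0981, -0.0221, 0.0006] ang [-0.0001, -0.0001, 0.0036]
1 x slide [0.0979, -0.0232, 0.0006] ang [-0.0001, -0.0001, 0.0036]
-- to [0.4735 0.2598 0.0545] (180, 0, 89.4) step mm 21.1 deg 0.0
5 x slide [0.0, 0.0, 0.0422] ang [0.0, 0.0, 0.0]
```

step_arm:
  rows:
    - {"slide": [0.0994,-0.0155,0],"angular": [0,0,0.0036],"jaw": 0.35}
    - {"slide": [0.0992,-0.0166,0],"angular": [0,0,0.0036],"jaw": 0.35}
    - {"slide": [0.099,-0.0177,0],"angular": [0,0,0.0036],"jaw": 0.35}
    - {"slide": [0.0988,-0.0188,0],"angular": [0,0,0.0036],"jaw": 0.35}
    - {"slide": [0.0986,-0.02,0],"angular": [0,0,0.0036],"jaw": 0.35}
    - {"slide": [0.0984,-0.021,0],"angular": [0,0,0.0036],"jaw": 0.35}
    - {"slide": [0.098,-0.022,0],"angular": [0,0,0.0036],"jaw": 0.35}
    - {"slide": [0.098,-0.0232,0],"angular": [0,0,0.0036],"jaw": 0.35}
    - {"slide": [0,0,0.04],"angular": [0,0,0],"jaw": 0.35}
    - {"slide": [0,0,0],"angular": [0,0,0],"jaw": 0.35}

```text
time_s: 24.0
tool_pos: [0.4729, 0.2586, 0.1404]
tool_rot: [-179.7, 0.0, 89.4]
force: [0.2, -1.6, 0.0]
grip_width: 0.0304
grasp_force: 0.0
```

step_arm:
  rows:
    - {"slide": [0.002,0.001,0.045],"angular": [0,0,0],"jaw": 0.35}
    - {"slide": [0,0,0.045],"angular": [0,0,0],"jaw": 0.35}
    - {"slide": [0,0,0.045],"angular": [0,0,0],"jaw": 0.35}
    - {"slide": [0,0,0.035],"angular": [0,0,0],"jaw": 0.35}
    - {"slide": [0,0,0],"angular": [0,0,0],"jaw": 0.35}

```text
time_s: 24.62
tool_pos: [0.4738, 0.2595, 0.0559]
tool_rot: [-179.7, -0.0, 89.3]
force: [0.5, -1.1, 0.6]
grip_width: 0.0304
grasp_force: 0.0
```

step_arm:
  newtons: 40
  rows:
    - {"slide": [0,0,0],"angular": [0,0,0],"jaw": 0}
    - {"slide": [0,0,0],"angular": [0,0,0],"jaw": 0}
    - {"slide": [0,0,0],"angular": [0,0,0],"jaw": 0}
    - {"slide": [0,0,0],"angular": [0,0,0],"jaw": 0}
    - {"slide": [0,0,0],"angular": [0,0,0],"jaw": 0}

```text
time_s: 25.25
tool_pos: [0.4743, 0.2612, 0.0575]
tool_rot: [-179.9, -0.1, 89.3]
force: [-1.7, 0.3, 3.4]
grip_width: 0.0098
grasp_force: 40.0
```

step_arm:
  rows:
    - {"slide": [0,0,-0.03],"angular": [0,0,0],"jaw": 0}
    - {"slide": [0,0,-0.04],"angular": [0,0,0],"jaw": 0}
    - {"slide": [0,0,-0.05],"angular": [0,0,0],"jaw": 0}
    - {"slide": [0,0,-0.05],"angular": [0,0,0],"jaw": 0}
    - {"slide": [0,0,-0.05],"angular": [0,0,0],"jaw": 0}
    - {"slide": [0,0,0],"angular": [0,0,0],"jaw": 0}

```text
time_s: 26.0
tool_pos: [0.476, 0.2617, 0.1699]
tool_rot: [179.9, -0.2, 89.3]
force: [0.7, 0.3, -0.9]
grip_width: 0.0095
grasp_force: 39.9
```

```bash
python3 - <<'E'
from h import *
st();moved()
t=np.array([.518,-.1335])
plan([((*t,.15),(180,0,94.6),9),((*t,.051),(180,0,94.6),5)])
E
```

```text
t 26.0 p [0.476  0.2617 0.1699] rpy [179.87  -0.2   89.33] F [ 0.7  0.3 -0.9] w 0.0095 g 39.9
tray shift px 2 15 score 0.483
blade shift px -1 0 score 0.972
paper shift px 0 0 score 0.976
-- to [ 0.518  -0.1335  0.15  ] (180, 0, 94.6) step mm 44.1 deg 0.6
1 x slide [-0.0876, 0.0106, 0.0038] ang [0.0, -0.0001, -0.0033]
1 x slide [-0.0877, 0.0097, 0.0039] ang [0.0, -0.0001, -0.0033]
1 x slide [-0.0878, 0.0088, 0.0039] ang [0.0, -0.0001, -0.0033]
1 x slide [-0.0878, 0.0079, 0.0039] ang [0.0, -0.0001, -0.0033]
1 x slide [-0.0879, 0.007, 0.0039] ang [0.0, -0.0001, -0.0033]
1 x slide [-0.088, 0.0061, 0.004] ang [0.0, -0.0001, -0.0033]
1 x slide [-0.088, 0.0052, 0.004] ang [0.0, -0.0001, -0.0033]
1 x slide [-0.0881, 0.0043, 0.004] ang [0.0, -0.0001, -0.0033]
1 x slide [-0.0881, 0.0034, 0.004] ang [0.0, -0.0001, -0.0033]
-- to [ 0.518  -0.1335  0.051 ] (180, 0, 94.6) step mm 19.8 deg 0.0
5 x slide [0.0, 0.0, 0.0396] ang [0.0, 0.0, 0.0]
```

```bash
cat >> h.py <<'E'
def tm(ref,x0,y0,x1,y1,m=14,img=None):
    a=cv2.imread('pics/'+ref);b=cv2.imread('pics/'+(img or 'tnow.png'))
    r=cv2.matchTemplate(b[y0-m:y1+m,x0-m:x1+m],a[y0:y1,x0:x1],cv2.TM_CCOEFF_NORMED);_,v,_,l=cv2.minMaxLoc(r);print((x0,y0,x1,y1),l[0]-m,l[1]-m,round(v,3))
E
python3 - <<'E'
from h import *
tm('t0.png',334,262,388,294);tm('t0.png',336,215,380,230);tm('t0.png',334,275,352,294);tm('t0.png',372,270,388,292);tm('t0.png',368,216,382,236)
E
```

```text
(334, 262, 388, 294) 0 0 0.998
(336, 215, 380, 230) 0 0 0.943
(334, 275, 352, 294) 0 0 0.995
(372, 270, 388, 292) 0 0 0.998
(368, 216, 382, 236) 2 14 0.446
```

step_arm:
  rows:
    - {"slide": [-0.0876,0.0106,0.004],"angular": [0,0,-0.0033],"jaw": 0}
    - {"slide": [-0.0877,0.0097,0.004],"angular": [0,0,-0.0033],"jaw": 0}
    - {"slide": [-0.0878,0.0088,0.004],"angular": [0,0,-0.0033],"jaw": 0}
    - {"slide": [-0.0878,0.008,0.004],"angular": [0,0,-0.0033],"jaw": 0}
    - {"slide": [-0.088,0.007,0.004],"angular": [0,0,-0.0033],"jaw": 0}
    - {"slide": [-0.088,0.006,0.004],"angular": [0,0,-0.0033],"jaw": 0}
    - {"slide": [-0.088,0.005,0.004],"angular": [0,0,-0.0033],"jaw": 0}
    - {"slide": [-0.088,0.0043,0.004],"angular": [0,0,-0.0033],"jaw": 0}
    - {"slide": [-0.088,0.0034,0.004],"angular": [0,0,-0.0033],"jaw": 0}
    - {"slide": [0,0,0],"angular": [0,0,0],"jaw": 0}

```text
time_s: 27.3
tool_pos: [0.5162, -0.1383, 0.1464]
tool_rot: [-179.7, -0.1, 94.3]
force: [-1.4, 0.5, -1.0]
grip_width: 0.0098
grasp_force: 39.9
```

step_arm:
  rows:
    - {"slide": [0,0,0.02],"angular": [0,0,0],"jaw": 0}
    - {"slide": [0,0,0],"angular": [0,0,0],"jaw": 0}

```text
time_s: 27.55
tool_pos: [0.5166, -0.1317, 0.1366]
tool_rot: [-179.7, -0.2, 94.8]
force: [-0.0, -1.3, -0.6]
grip_width: 0.0093
grasp_force: 39.9
```

step_arm:
  rows:
    - {"slide": [-0.003,0.001,0.045],"angular": [0,0,0],"jaw": 0}
    - {"slide": [0,0,0.045],"angular": [0,0,0],"jaw": 0}
    - {"slide": [0,0,0.045],"angular": [0,0,0],"jaw": 0}
    - {"slide": [0,0,0.025],"angular": [0,0,0],"jaw": 0}
    - {"slide": [0,0,0],"angular": [0,0,0],"jaw": 0}
    - {"slide": [0,0,0],"angular": [0,0,0],"jaw": 0}

```text
time_s: 28.3
tool_pos: [0.5188, -0.1348, 0.059]
tool_rot: [-179.9, -0.1, 94.7]
force: [0.4, -0.9, -1.4]
grip_width: 0.0092
grasp_force: 39.9
```

step_arm:
  rows:
    - {"slide": [0,0,0.01],"angular": [0,0,0],"jaw": 0}
    - {"slide": [0,0,0.003],"angular": [0,0,0],"jaw": 0}
    - {"slide": [0,0,0],"angular": [0,0,0],"jaw": 0}

```text
time_s: 28.68
tool_pos: [0.5183, -0.1351, 0.0525]
tool_rot: [-179.9, -0.1, 94.7]
force: [-0.9, -0.4, 4.7]
grip_width: 0.0097
grasp_force: 40.0
```

step_arm:
  rows:
    - {"slide": [0,0,0],"angular": [0,0,0],"jaw": 0.35}
    - {"slide": [0,0,0],"angular": [0,0,0],"jaw": 0.35}
    - {"slide": [0,0,0],"angular": [0,0,0],"jaw": 0.35}
    - {"slide": [0,0,-0.06],"angular": [0,0,0],"jaw": 0.35}
    - {"slide": [0,0,-0.08],"angular": [0,0,0],"jaw": 0.35}
    - {"slide": [0,0,-0.08],"angular": [0,0,0],"jaw": 0.35}

```text
time_s: 29.42
tool_pos: [0.5182, -0.1351, 0.1626]
tool_rot: [-179.8, -0.1, 94.7]
force: [1.4, -0.0, -0.5]
grip_width: 0.0304
grasp_force: 0.0
```

```bash
python3 - <<'E'
from h import *
st()
plan([((.4255,.26,.16),(180,0,89.4),8)])
E
```

```text
t 29.43 p [ 0.5182 -0.1351  0.1626] rpy [-1.7983e+02 -1.4000e-01  9.4690e+01] F [ 1.4 -0.  -0.5] w 0.0304 g 0.0
-- to [0.4255 0.26   0.16  ] (180, 0, 89.4) step mm 50.7 deg 0.7
1 x slide [0.1003, -0.015, 0.0009] ang [-0.0001, -0.0001, 0.0037]
1 x slide [0.1001, -0.0162, 0.0009] ang [-0.0001, -0.0001, 0.0037]
1 x slide [0.1, -0.0173, 0.0009] ang [-0.0001, -0.0001, 0.0037]
1 x slide [0.0997, -0.0185, 0.0008] ang [-0.0001, -0.0001, 0.0037]
1 x slide [0.0995, -0.0196, 0.0008] ang [-0.0001, -0.0001, 0.0037]
1 x slide [0.0993, -0.0208, 0.0008] ang [-0.0001, -0.0001, 0.0037]
1 x slide [0.099, -0.0219, 0.0007] ang [-0.0001, -0.0001, 0.0037]
1 x slide [0.0988, -0.0231, 0.0007] ang [-0.0001, -0.0001, 0.0037]
```

step_arm:
  rows:
    - {"slide": [0.1,-0.015,0],"angular": [0,0,0.0037],"jaw": 0.35}
    - {"slide": [0.1,-0.0162,0],"angular": [0,0,0.0037],"jaw": 0.35}
    - {"slide": [0.1,-0.0173,0],"angular": [0,0,0.0037],"jaw": 0.35}
    - {"slide": [0.0997,-0.0185,0],"angular": [0,0,0.0037],"jaw": 0.35}
    - {"slide": [0.0995,-0.0196,0],"angular": [0,0,0.0037],"jaw": 0.35}
    - {"slide": [0.0993,-0.021,0],"angular": [0,0,0.0037],"jaw": 0.35}
    - {"slide": [0.099,-0.022,0],"angular": [0,0,0.0037],"jaw": 0.35}
    - {"slide": [0.099,-0.023,0],"angular": [0,0,0.0037],"jaw": 0.35}
    - {"slide": [0,0,0.04],"angular": [0,0,0],"jaw": 0.35}
    - {"slide": [0,0,0],"angular": [0,0,0],"jaw": 0.35}

```text
time_s: 30.68
tool_pos: [0.4244, 0.2596, 0.1415]
tool_rot: [-179.7, -0.0, 89.4]
force: [-0.5, -0.1, -0.6]
grip_width: 0.0304
grasp_force: 0.0
```

step_arm:
  rows:
    - {"slide": [0,0,0],"angular": [0,0,0],"jaw": 0.35}

```text
time_s: 30.8
tool_pos: [0.4261, 0.2592, 0.143]
tool_rot: [-179.8, -0.1, 89.3]
force: [0.5, -0.1, 0.7]
grip_width: 0.0304
grasp_force: 0.0
```

step_arm:
  rows:
    - {"slide": [0,0,0],"angular": [0,0,0],"jaw": 0.25}
    - {"slide": [0.001,0,0.045],"angular": [0,0,0],"jaw": 0.25}
    - {"slide": [0,0,0.045],"angular": [0,0,0],"jaw": 0.25}
    - {"slide": [0,0,0.045],"angular": [0,0,0],"jaw": 0.25}
    - {"slide": [0,0,0.038],"angular": [0,0,0],"jaw": 0.25}
    - {"slide": [0,0,0],"angular": [0,0,0],"jaw": 0.25}

```text
time_s: 31.55
tool_pos: [0.4247, 0.2597, 0.0551]
tool_rot: [-179.7, -0.1, 89.3]
force: [-0.2, 0.1, 0.2]
grip_width: 0.0218
grasp_force: 0.0
```

step_arm:
  newtons: 40
  rows:
    - {"slide": [0,0,0],"angular": [0,0,0],"jaw": 0}
    - {"slide": [0,0,0],"angular": [0,0,0],"jaw": 0}
    - {"slide": [0,0,0],"angular": [0,0,0],"jaw": 0}
    - {"slide": [0,0,0],"angular": [0,0,0],"jaw": 0}
    - {"slide": [0,0,0],"angular": [0,0,0],"jaw": 0}

```text
time_s: 32.17
tool_pos: [0.4257, 0.2608, 0.0569]
tool_rot: [-179.9, -0.1, 89.4]
force: [-1.3, 0.2, 5.5]
grip_width: 0.0097
grasp_force: 40.0
```

step_arm:
  rows:
    - {"slide": [0,0,-0.03],"angular": [0,0,0],"jaw": 0}
    - {"slide": [0,0,-0.04],"angular": [0,0,0],"jaw": 0}
    - {"slide": [0,0,-0.05],"angular": [0,0,0],"jaw": 0}
    - {"slide": [0,0,-0.05],"angular": [0,0,0],"jaw": 0}
    - {"slide": [0,0,-0.05],"angular": [0,0,0],"jaw": 0}
    - {"slide": [0,0,0],"angular": [0,0,0],"jaw": 0}

```text
time_s: 32.92
tool_pos: [0.4272, 0.2611, 0.1687]
tool_rot: [179.9, -0.2, 89.3]
force: [-0.1, 0.5, -3.2]
grip_width: 0.0097
grasp_force: 40.0
```

```bash
python3 - <<'E'
from h import *
st();moved();tm('t0.png',334,265,388,294);tm('t0.png',334,275,352,294);tm('t0.png',372,270,388,292)
a=np.radians(4.8);t=np.array([.5178,-.1345])-.048*np.array([np.cos(a),np.sin(a)]);print(t)
plan([((*t,.15),(180,0,94.6),9)])
E
```

```text
t 32.92 p [0.4272 0.2611 0.1687] rpy [ 1.7989e+02 -1.7000e-01  8.9340e+01] F [-0.1  0.5 -3.2] w 0.0097 g 40.0
tray shift px -15 15 score 0.231
blade shift px -1 0 score 0.973
paper shift px 0 0 score 0.979
(334, 265, 388, 294) 0 0 0.998
(334, 275, 352, 294) 0 0 0.995
(372, 270, 388, 292) 0 0 0.998
[ 0.46996834 -0.13851654]
-- to [ 0.46996834 -0.13851654  0.15      ] (180, 0, 94.6) step mm 44.6 deg 0.6
1 x slide [-0.0885, 0.0107, 0.0036] ang [0.0, -0.0001, -0.0032]
1 x slide [-0.0886, 0.0098, 0.0037] ang [0.0, -0.0001, -0.0032]
1 x slide [-0.0887, 0.0089, 0.0037] ang [0.0, -0.0001, -0.0032]
1 x slide [-0.0888, 0.008, 0.0037] ang [0.0, -0.0001, -0.0032]
1 x slide [-0.0889, 0.0071, 0.0037] ang [0.0, -0.0001, -0.0032]
1 x slide [-0.089, 0.0062, 0.0037] ang [0.0, -0.0001, -0.0032]
1 x slide [-0.089, 0.0053, 0.0038] ang [0.0, -0.0001, -0.0032]
1 x slide [-0.0891, 0.0044, 0.0038] ang [0.0, -0.0001, -0.0032]
1 x slide [-0.0891, 0.0035, 0.0038] ang [0.0, -0.0001, -0.0032]
```

step_arm:
  rows:
    - {"slide": [-0.0885,0.0107,0.004],"angular": [0,0,-0.0033],"jaw": 0}
    - {"slide": [-0.0886,0.0098,0.004],"angular": [0,0,-0.0033],"jaw": 0}
    - {"slide": [-0.0887,0.009,0.004],"angular": [0,0,-0.0033],"jaw": 0}
    - {"slide": [-0.0888,0.008,0.004],"angular": [0,0,-0.0033],"jaw": 0}
    - {"slide": [-0.089,0.007,0.004],"angular": [0,0,-0.0033],"jaw": 0}
    - {"slide": [-0.089,0.006,0.004],"angular": [0,0,-0.0033],"jaw": 0}
    - {"slide": [-0.089,0.0053,0.004],"angular": [0,0,-0.0033],"jaw": 0}
    - {"slide": [-0.089,0.0044,0.004],"angular": [0,0,-0.0033],"jaw": 0}
    - {"slide": [-0.089,0.0035,0.004],"angular": [0,0,-0.003],"jaw": 0}
    - {"slide": [0,0,0],"angular": [0,0,0],"jaw": 0}

```text
time_s: 34.22
tool_pos: [0.4681, -0.1424, 0.1455]
tool_rot: [-179.7, -0.2, 94.3]
force: [-0.1, 1.0, -2.0]
grip_width: 0.0096
grasp_force: 40.0
```

step_arm:
  rows:
    - {"slide": [0,0,0.02],"angular": [0,0,0],"jaw": 0}
    - {"slide": [0,0,0],"angular": [0,0,0],"jaw": 0}

```text
time_s: 34.48
tool_pos: [0.4684, -0.1367, 0.1357]
tool_rot: [-179.7, -0.2, 94.8]
force: [-0.8, -0.4, -2.7]
grip_width: 0.0094
grasp_force: 40.0
```

step_arm:
  rows:
    - {"slide": [-0.003,0.001,0.045],"angular": [0,0,0],"jaw": 0}
    - {"slide": [0,0,0.045],"angular": [0,0,0],"jaw": 0}
    - {"slide": [0,0,0.045],"angular": [0,0,0],"jaw": 0}
    - {"slide": [0,0,0.025],"angular": [0,0,0],"jaw": 0}
    - {"slide": [0,0,0.01],"angular": [0,0,0],"jaw": 0}
    - {"slide": [0,0,0],"angular": [0,0,0],"jaw": 0}

```text
time_s: 35.22
tool_pos: [0.4705, -0.1395, 0.0528]
tool_rot: [-179.9, -0.1, 94.7]
force: [0.1, 0.8, -2.6]
grip_width: 0.0096
grasp_force: 40.0
```

step_arm:
  rows:
    - {"slide": [0,0,0.003],"angular": [0,0,0],"jaw": 0}
    - {"slide": [0,0,0],"angular": [0,0,0],"jaw": 0.35}
    - {"slide": [0,0,0],"angular": [0,0,0],"jaw": 0.35}
    - {"slide": [0,0,0],"angular": [0,0,0],"jaw": 0.35}
    - {"slide": [0,0,-0.06],"angular": [0,0,0],"jaw": 0.35}
    - {"slide": [0,0,-0.08],"angular": [0,0,0],"jaw": 0.35}
    - {"slide": [0,0,-0.08],"angular": [0,0,0],"jaw": 0.35}
    - {"slide": [0,0,0],"angular": [0,0,0],"jaw": 0.35}

```text
time_s: 36.22
tool_pos: [0.4727, -0.1407, 0.1642]
tool_rot: [179.8, 0.1, 94.6]
force: [-0.2, -0.3, -0.2]
grip_width: 0.0305
grasp_force: 0.0
```

```bash
python3 - <<'E'
from h import *
st();moved()
for b in [(334,275,352,294),(372,270,388,292),(336,215,352,228),(372,216,382,228)]: tm('t0.png',*b)
a=np.radians(4.8);c=np.array([.518,-.134]);s=c+.098*np.array([-np.sin(a),np.cos(a)])
plan([((*s,.15),(180,0,94.8),3),((*s,.017),(180,0,94.8),5)])
E
```

```text
t 36.23 p [ 0.4727 -0.1407  0.1642] rpy [1.798e+02 7.000e-02 9.464e+01] F [-0.2 -0.3 -0.2] w 0.0305 g 0.0
tray shift px -15 15 score 0.254
blade shift px -1 0 score 0.975
paper shift px 0 0 score 0.979
(334, 275, 352, 294) -12 -1 0.491
(372, 270, 388, 292) 6 1 0.471
(336, 215, 352, 228) -1 0 0.875
(372, 216, 382, 228) -8 7 0.627
-- to [ 0.50979957 -0.0363437   0.15      ] (180, 0, 94.8) step mm 37.2 deg 0.1
1 x slide [0.067, 0.0312, 0.0081] ang [0.0, 0.0, -0.0003]
2 x slide [0.067, 0.0313, 0.0081] ang [0.0, 0.0, -0.0003]
-- to [ 0.50979957 -0.0363437   0.017     ] (180, 0, 94.8) step mm 26.6 deg 0.0
5 x slide [0.0, 0.0, 0.0532] ang [0.0, 0.0, 0.0]
```

step_arm:
  rows:
    - {"slide": [0.067,0.031,0],"angular": [0,0,0],"jaw": 1}
    - {"slide": [0.067,0.031,0],"angular": [0,0,0],"jaw": 1}
    - {"slide": [0.067,0.031,0],"angular": [0,0,0],"jaw": 1}
    - {"slide": [0,0,0],"angular": [0,0,0],"jaw": 1}
    - {"slide": [0,0,0],"angular": [0,0,0],"jaw": 1}

```text
time_s: 36.9
tool_pos: [0.5076, -0.0366, 0.1597]
tool_rot: [-179.7, -0.1, 94.6]
force: [0.1, -0.6, -0.1]
grip_width: 0.0729
grasp_force: 0.0
```

```bash
python3 - <<'E'
from h import *
st();snap('side','s8.png')
a=cv2.imread('pics/s0.png');b=cv2.imread('pics/s8.png')
# side: tray front wall bottom/near corners vs first picture
for q in [(268,318,292,340),(346,300,374,324),(290,322,340,334)]: tm('s0.png',*q,m=14,img='s8.png')
snap('wrist','w8.png');cv2.imwrite('pics/v8.png',np.hstack([cv2.resize(b[160:480,230:470],(390,520)),cv2.resize(cv2.imread('pics/w8.png')[0:320,80:560],(405,270)).repeat(1,0)[:270] if 0 else cv2.copyMakeBorder(cv2.resize(cv2.imread('pics/w8.png')[0:320,80:560],(405,270)),0,250,0,0,cv2.BORDER_CONSTANT)]))
E
```

```text
t 36.9 p [ 0.5076 -0.0366  0.1597] rpy [-1.7971e+02 -1.3000e-01  9.4640e+01] F [ 0.1 -0.6 -0.1] w 0.0729 g 0.0
(268, 318, 292, 340) -4 1 0.833
(346, 300, 374, 324) 10 -1 0.365
(290, 322, 340, 334) -14 2 0.987
```

View pics/v8.png

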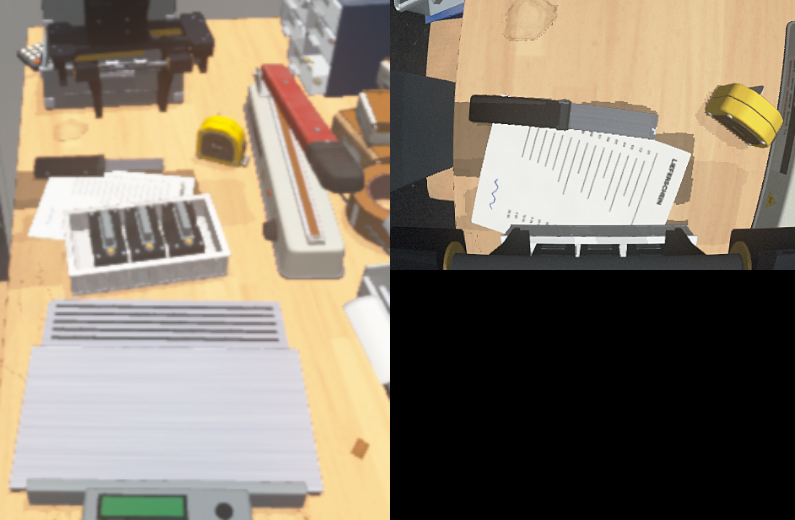

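step_arm:
  rows:
    - {"slide": [0,0.006,0.056],"angular": [0,0,0],"jaw": 1}
    - {"slide": [0,0,0.056],"angular": [0,0,0],"jaw": 1}
    - {"slide": [0,0,0.056],"angular": [0,0,0],"jaw": 1}
    - {"slide": [0,0,0.056],"angular": [0,0,0],"jaw": 1}
    - {"slide": [0,0,0.056],"angular": [0,0,0],"jaw": 1}
    - {"slide": [0,0,0],"angular": [0,0,0],"jaw": 1}

```text
time_s: 37.75
tool_pos: [0.5087, -0.0365, 0.0188]
tool_rot: [-179.6, -0.2, 94.6]
force: [-0.2, 0.1, -0.1]
grip_width: 0.087
grasp_force: 0.0
```

```bash
python3 - <<'E'
from h import *
st()
plan([((.5126,-.062,.018),(180,0,94.8),3),((.520,-.18,.018),(180,0,89.5),10),((.527,-.307,.024),(180,0,84.5),10)])
E
```

```text
t 37.75 p [ 0.5087 -0.0365  0.0188] rpy [-179.55   -0.18   94.56] F [-0.2  0.1 -0.1] w 0.087 g 0.0
-- to [ 0.5126 -0.062   0.018 ] (180, 0, 94.8) step mm 8.6 deg 0.2
1 x slide [-0.0172, 0.0013, 0.0005] ang [-0.0008, -0.0003, -0.0004]
2 x slide [-0.0172, 0.0012, 0.0005] ang [-0.0008, -0.0003, -0.0004]
-- to [ 0.52  -0.18   0.018] (180, 0, 89.5) step mm 11.8 deg 0.5
1 x slide [-0.0236, -0.0005, 0.0] ang [0.0, 0.0, 0.0029]
1 x slide [-0.0236, -0.0003, 0.0] ang [0.0, 0.0, 0.0029]
1 x slide [-0.0236, -0.0001, 0.0] ang [0.0, 0.0, 0.0029]
1 x slide [-0.0236, 0.0002, 0.0] ang [0.0, 0.0, 0.0029]
1 x slide [-0.0236, 0.0004, 0.0] ang [0.0, 0.0, 0.0029]
1 x slide [-0.0236, 0.0006, 0.0] ang [0.0, 0.0, 0.0029]
1 x slide [-0.0236, 0.0008, 0.0] ang [0.0, 0.0, 0.0029]
1 x slide [-0.0236, 0.001, 0.0] ang [0.0, 0.0, 0.0029]
1 x slide [-0.0236, 0.0012, 0.0] ang [0.0, 0.0, 0.0029]
1 x slide [-0.0236, 0.0015, 0.0] ang [0.0, 0.0, 0.0029]
-- to [ 0.527 -0.307  0.024] (180, 0, 84.5) step mm 12.7 deg 0.5
1 x slide [-0.0254, 0.0016, -0.0012] ang [0.0, 0.0, 0.0028]
1 x slide [-0.0254, 0.0018, -0.0012] ang [0.0, 0.0, 0.0028]
1 x slide [-0.0254, 0.0021, -0.0012] ang [0.0, 0.0, 0.0028]
1 x slide [-0.0253, 0.0023, -0.0012] ang [0.0, 0.0, 0.0028]
1 x slide [-0.0253, 0.0025, -0.0012] ang [0.0, 0.0, 0.0028]
1 x slide [-0.0253, 0.0027, -0.0012] ang [0.0, 0.0, 0.0028]
1 x slide [-0.0253, 0.0029, -0.0012] ang [0.0, 0.0, 0.0028]
1 x slide [-0.0252, 0.0032, -0.0012] ang [0.0, 0.0, 0.0028]
1 x slide [-0.0252, 0.0034, -0.0012] ang [0.0, 0.0, 0.0028]
1 x slide [-0.0252, 0.0036, -0.0012] ang [0.0, 0.0, 0.0028]
```

step_arm:
  rows:
    - {"slide": [-0.0172,0.001,0],"angular": [0,0,0],"jaw": 1}
    - {"slide": [-0.0172,0.001,0],"angular": [0,0,0],"jaw": 1}
    - {"slide": [-0.0172,0.001,0],"angular": [0,0,0],"jaw": 1}
    - {"slide": [-0.016,0,0],"angular": [0,0,0.001],"jaw": 1}
    - {"slide": [-0.02,0,0],"angular": [0,0,0.003],"jaw": 1}
    - {"slide": [-0.0236,0,0],"angular": [0,0,0.003],"jaw": 1}
    - {"slide": [-0.0236,0,0],"angular": [0,0,0.003],"jaw": 1}
    - {"slide": [-0.0236,0,0],"angular": [0,0,0.003],"jaw": 1}
    - {"slide": [0,0,0],"angular": [0,0,0],"jaw": 1}

```text
time_s: 38.88
tool_pos: [0.5186, -0.1151, 0.021]
tool_rot: [-179.9, -0.1, 92.3]
force: [-0.3, -0.3, 1.0]
grip_width: 0.0867
grasp_force: 0.2
```

```bash
cat >> h.py <<'E'
def tray_side(thr=175):
    im=env.read_camera('side'); cv2.imwrite('pics/tsn.png',im[:,:,::-1])
    m=((im.min(2)>thr)&(im.max(2).astype(int)-im.min(2)<16)).astype(np.uint8); m[:250]=0;m[460:]=0;m[:,:240]=0;m[:,430:]=0
    n,l,s,c=cv2.connectedComponentsWithStats(m)
    for k in range(1,n):
        if s[k][4]>150: print('side comp',s[k])
E
python3 - <<'E'
from h import *
st();tray_side()
E
```

```text
t 38.88 p [ 0.5186 -0.1151  0.021 ] rpy [-1.7988e+02 -1.0000e-01  9.2250e+01] F [-0.3 -0.3  1. ] w 0.0867 g 0.2
side comp [394 250  30  64 716]
side comp [414 256  16  48 231]
side comp [  240   269   188   191 18617]
side comp [295 272  47  10 245]
side comp [297 283  43  18 613]
```

step_arm:
  rows:
    - {"slide": [-0.02,0,0],"angular": [0,0,0.003],"jaw": 1}
    - {"slide": [-0.024,0,0],"angular": [0,0,0.003],"jaw": 1}
    - {"slide": [-0.024,0.001,0],"angular": [0,0,0.003],"jaw": 1}
    - {"slide": [-0.024,0.001,0],"angular": [0,0,0.003],"jaw": 1}

```text
time_s: 39.42
tool_pos: [0.5203, -0.1609, 0.0205]
tool_rot: [-179.8, -0.1, 90.1]
force: [-0.0, 3.0, -0.5]
grip_width: 0.0868
grasp_force: 1.8
```

step_arm:
  rows:
    - {"slide": [-0.024,0.001,0],"angular": [0,0,0.003],"jaw": 1}
    - {"slide": [-0.024,0.002,0],"angular": [0,0,0.003],"jaw": 1}
    - {"slide": [-0.024,0.002,0],"angular": [0,0,0.003],"jaw": 1}
    - {"slide": [-0.024,0.002,0],"angular": [0,0,0.003],"jaw": 1}

```text
time_s: 39.92
tool_pos: [0.5234, -0.2085, 0.0206]
tool_rot: [-179.8, -0.2, 87.9]
force: [-0.7, 5.7, 3.3]
grip_width: 0.0869
grasp_force: 3.2
```

```bash
python3 - <<'E'
from h import *
st();env.read_camera('side')
b=env.read_camera('top')[:,:,::-1].copy();cv2.imwrite('pics/t9.png',b)
a=cv2.imread('pics/t0.png');d=(b.astype(int)-a).max(2)
m=((d>40)&(b.min(2)>150)).astype(np.uint8)[180:320,320:520]
n,l,s,c=cv2.connectedComponentsWithStats(m)
for k in range(1,n):
    if s[k][4]>25: print(s[k])
E
```

```text
t 39.92 p [ 0.5234 -0.2085  0.0206] rpy [-1.7981e+02 -1.6000e-01  8.7950e+01] F [-0.7  5.7  3.3] w 0.0869 g 3.2
[104  52   3  52  88]
```

step_arm:
  rows:
    - {"slide": [-0.022,0.002,-0.001],"angular": [0,0,0.003],"jaw": 1}
    - {"slide": [-0.024,0.002,-0.002],"angular": [0,0,0.003],"jaw": 1}
    - {"slide": [-0.024,0.003,-0.002],"angular": [0,0,0.003],"jaw": 1}
    - {"slide": [-0.024,0.003,-0.002],"angular": [0,0,0.003],"jaw": 1}
    - {"slide": [-0.024,0.003,-0.001],"angular": [0,0,0.003],"jaw": 1}
    - {"slide": [-0.024,0.003,0],"angular": [0,0,0.002],"jaw": 1}
    - {"slide": [0,0,0],"angular": [0,0,0],"jaw": 1}

```text
time_s: 40.9
tool_pos: [0.5269, -0.2823, 0.0245]
tool_rot: [-179.9, 0.0, 84.8]
force: [-0.1, 0.5, -0.1]
grip_width: 0.0868
grasp_force: 0.0
```

```bash
cat >> h.py <<'E'
def tray_diff(zt=.048):
    b=env.read_camera('top')[:,:,::-1].copy();cv2.imwrite('pics/tnow.png',b)
    a=cv2.imread('pics/t0.png');d=(b.astype(int)-a).max(2)
    m=((d>35)&(b.min(2)>150)).astype(np.uint8); m[:180]=0;m[320:]=0;m[:,:385]=0;m[:,520:]=0
    n,l,s,c=cv2.connectedComponentsWithStats(m,connectivity=8)
    for k in range(1,n):
        if s[k][4]>25:
            P=np.array([pix('top',(u,v),zt)[:2] for v,u in np.argwhere(l==k)]); 
            e=P[P[:,1]<P[:,1].min()+.02]
            print(s[k],'x',P[:,0].min().round(4),P[:,0].max().round(4),'y',P[:,1].min().round(4),P[:,1].max().round(4))
            r=cv2.minAreaRect((P*1000).astype(np.float32));print(np.round(r[0],1),np.round(r[1],1),round(r[2],2))
E
python3 - <<'E'
from h import *
st();tray_diff()
E
```

```text
t 40.9 p [ 0.5269 -0.2823  0.0245] rpy [-1.7985e+02  1.0000e-02  8.4800e+01] F [-0.1  0.5 -0.1] w 0.0868 g 0.0
[447 257   3  28  57] x 0.4162 0.4972 y -0.4028 -0.3911
[ 456.7 -396.9] [ 5.9 81.6] 85.92
```

step_arm:
  rows:
    - {"slide": [-0.014,0.001,0],"angular": [0,0,0.001],"jaw": 1}
    - {"slide": [-0.016,0.001,0],"angular": [0,0,0.001],"jaw": 1}
    - {"slide": [-0.012,0.001,0],"angular": [0,0,0],"jaw": 1}
    - {"slide": [0,0,0],"angular": [0,0,0],"jaw": 1}
    - {"slide": [0.06,0,0],"angular": [0,0,0],"jaw": 1}
    - {"slide": [0.06,0,0],"angular": [0,0,0],"jaw": 1}
    - {"slide": [0.06,0,-0.1],"angular": [0,0,0],"jaw": 0.5}
    - {"slide": [0.06,0,-0.11],"angular": [0,0,0],"jaw": 0.2}
    - {"slide": [0.06,0,-0.11],"angular": [0,0,0],"jaw": 0}

```text
time_s: 42.08
tool_pos: [0.541, -0.1524, 0.1859]
tool_rot: [-179.8, 0.0, 84.5]
force: [-0.0, -0.7, 0.4]
grip_width: 0.0651
grasp_force: 0.0
```

```bash
python3 - <<'E'
from h import *
st();tray_diff()
# next: behind lid with shut fingers
plan([((.5,.05,.30),(180,0,89.4),6),((.499,.37,.30),(180,0,89.4),7)])
E
```

```text
t 42.08 p [ 0.541  -0.1524  0.1859] rpy [-1.7984e+02  2.0000e-02  8.4510e+01] F [-0.  -0.7  0.4] w 0.0651 g 0.0
[418 218  40  67 624] x 0.4159 0.6188 y -0.4319 -0.3068
[ 517.2 -370.1] [113.5 197.3] 84.24
-- to [0.5  0.05 0.3 ] (180, 0, 89.4) step mm 38.1 deg 0.8
1 x slide [0.0641, -0.0208, -0.0354] ang [0.0005, 0.0, -0.0042]
1 x slide [0.0644, -0.0201, -0.0354] ang [0.0005, 0.0, -0.0042]
1 x slide [0.0647, -0.0193, -0.0353] ang [0.0005, 0.0, -0.0042]
1 x slide [0.0649, -0.0184, -0.0353] ang [0.0005, 0.0, -0.0042]
1 x slide [0.0652, -0.0176, -0.0353] ang [0.0005, 0.0, -0.0042]
1 x slide [0.0654, -0.0168, -0.0352] ang [0.0005, 0.0, -0.0042]
-- to [0.499 0.37  0.3  ] (180, 0, 89.4) step mm 45.7 deg 0.0
7 x slide [0.0914, -0.0012, 0.0] ang [0.0, 0.0, 0.0]
```

step_arm:
  rows:
    - {"slide": [0.064,-0.0208,-0.0354],"angular": [0,0,-0.0042],"jaw": 0}
    - {"slide": [0.0644,-0.02,-0.0354],"angular": [0,0,-0.0042],"jaw": 0}
    - {"slide": [0.0647,-0.0193,-0.0353],"angular": [0,0,-0.0042],"jaw": 0}
    - {"slide": [0.065,-0.0184,-0.0353],"angular": [0,0,-0.0042],"jaw": 0}
    - {"slide": [0.0652,-0.0176,-0.0353],"angular": [0,0,-0.0042],"jaw": 0}
    - {"slide": [0.0654,-0.0168,-0.0352],"angular": [0,0,-0.0042],"jaw": 0}
    - {"slide": [0.06,0,0],"angular": [0,0,0],"jaw": 0}
    - {"slide": [0.06,0,0],"angular": [0,0,0],"jaw": 0}
    - {"slide": [0.06,0,0],"angular": [0,0,0],"jaw": 0}
    - {"slide": [0,0,0],"angular": [0,0,0],"jaw": 0}

```text
time_s: 43.38
tool_pos: [0.4979, 0.1389, 0.2915]
tool_rot: [-179.9, -0.2, 89.4]
force: [-1.3, -0.7, 0.5]
grip_width: 0.0004
grasp_force: 0.0
```

```bash
python3 - <<'E'
from h import *
st();print(env.get_obs()['qpos'].round(0))
# lid top edge in side view: white corner caps
im=env.read_camera('side');cv2.imwrite('pics/s10.png',im[:,:,::-1])
m=((im.min(2)>150)&(im.max(2).astype(int)-im.min(2)<25)).astype(np.uint8)
n,l,s,c=cv2.connectedComponentsWithStats(m[100:240,235:370])
for k in range(1,n):
    if s[k][4]>4: print(s[k],c[k]+[235,100])
for f in(1.5,1.6,1.7):
    for x in(.385,.613):
        print(f,x,proj('side',(x,.324-.13*np.cos(f),.079+.13*np.sin(f))).round(1))
E
```

```text
t 43.38 p [0.4979 0.1389 0.2915] rpy [-1.7985e+02 -1.5000e-01  8.9430e+01] F [-1.3 -0.7  0.5] w 0.0004 g 0.0
[ 25.   3. -44.  94.   2.  84. -20.]
[97 29  7  3 15] [335.4        130.13333333]
[18 32  7  2 13] [255.76923077 132.46153846]
[28 32 16  1 16] [270.5 132. ]
[ 8 81 15 16 79] [251.92405063 190.60759494]
[104  85   2   7   7] [339.57142857 188.        ]
[77 93 25  7 57] [326.12280702 196.94736842]
[106  94   2   5   7] [341.28571429 196.42857143]
[25 96  8  6 31] [263.06451613 199.12903226]
[60 97  8  3 18] [298.83333333 198.33333333]
[42 98  9  3 24] [280.83333333 199.04166667]
[ 19 101   5   2   9] [255.77777778 201.55555556]
1.5 0.385 [252.6 135.8]
1.5 0.613 [339.6 132.9]
1.6 0.385 [252.7 133.6]
1.6 0.613 [339.  130.8]
1.7 0.385 [252.9 132. ]
1.7 0.613 [338.4 129.2]
```

step_arm:
  rows:
    - {"slide": [0.058,0,-0.005],"angular": [0,0,0],"jaw": 0}
    - {"slide": [0.058,0,0],"angular": [0,0,0],"jaw": 0}
    - {"slide": [0.058,0,0],"angular": [0,0,0],"jaw": 0}
    - {"slide": [0.058,0,0],"angular": [0,0,0],"jaw": 0}
    - {"slide": [0.058,0,0],"angular": [0,0,0],"jaw": 0}
    - {"slide": [0.058,0,0],"angular": [0,0,0],"jaw": 0}
    - {"slide": [0.058,0,0],"angular": [0,0,0],"jaw": 0}
    - {"slide": [0.055,0,0],"angular": [0,0,0],"jaw": 0}
    - {"slide": [0,0,0],"angular": [0,0,0],"jaw": 0}
    - {"slide": [0,0,0],"angular": [0,0,0],"jaw": 0}

```text
time_s: 44.68
tool_pos: [0.5031, 0.3643, 0.2936]
tool_rot: [-179.8, -0.0, 89.0]
force: [0.1, -0.5, 0.1]
grip_width: 0.0003
grasp_force: 0.0
```

```bash
python3 - <<'E'
from h import *
st();print(env.get_obs()['qpos'].round(0))
H=np.array([.324,.079]);w=[((.499,.37,.188),(180,0,89.4),4)]
for f in np.linspace(1.6,0,17):
    m=H+.105*np.array([-np.cos(f),np.sin(f)])+(.007+.010*np.sin(f))*np.array([np.sin(f),np.cos(f)])
    w.append(((.499,*m),(180,0,89.4),1))
plan(w)
E
```

```text
t 44.67 p [0.5031 0.3643 0.2936] rpy [-1.7984e+02 -2.0000e-02  8.9000e+01] F [ 0.1 -0.5  0.1] w 0.0003 g 0.0
[  1.  20. -51.  80.  16.  88. -50.]
-- to [0.499 0.37  0.188] (180, 0, 89.4) step mm 26.5 deg 0.1
1 x slide [0.0028, -0.0019, 0.0528] ang [-0.0002, 0.0, -0.0006]
3 x slide [0.0028, -0.002, 0.0528] ang [-0.0002, 0.0, -0.0006]
-- to [0.499      0.34405444 0.18345896] (180, 0, 89.4) step mm 26.3 deg 0.0
1 x slide [-0.0519, 0.0005, 0.0091] ang [0.0, 0.0, 0.0]
-- to [0.499      0.33350502 0.18493773] (180, 0, 89.4) step mm 10.7 deg 0.0
1 x slide [-0.0211, 0.0002, -0.003] ang [0.0, 0.0, 0.0]
-- to [0.499      0.32276271 0.18533693] (180, 0, 89.4) step mm 10.7 deg 0.0
1 x slide [-0.0215, 0.0002, -0.0008] ang [0.0, 0.0, 0.0]
-- to [0.499      0.31194197 0.18462361] (180, 0, 89.4) step mm 10.8 deg 0.0
1 x slide [-0.0216, 0.0002, 0.0014] ang [0.0, 0.0, 0.0]
-- to [0.499      0.30116368 0.18277792] (180, 0, 89.4) step mm 10.9 deg 0.0
1 x slide [-0.0216, 0.0002, 0.0037] ang [0.0, 0.0, 0.0]
-- to [0.499      0.29055336 0.17979443] (180, 0, 89.4) step mm 11.0 deg 0.0
1 x slide [-0.0212, 0.
[... 776 characters left out ...]
 x slide [-0.0139, 0.0001, 0.0181] ang [0.0, 0.0, 0.0]
-- to [0.499      0.23153099 0.12992313] (180, 0, 89.4) step mm 11.5 deg 0.0
1 x slide [-0.012, 0.0001, 0.0195] ang [0.0, 0.0, 0.0]
-- to [0.499      0.22663163 0.11954019] (180, 0, 89.4) step mm 11.5 deg 0.0
1 x slide [-0.0098, 0.0001, 0.0208] ang [0.0, 0.0, 0.0]
-- to [0.499      0.22287839 0.10866784] (180, 0, 89.4) step mm 11.5 deg 0.0
1 x slide [-0.0075, 0.0001, 0.0217] ang [0.0, 0.0, 0.0]
-- to [0.499      0.22032306 0.09744088] (180, 0, 89.4) step mm 11.5 deg 0.0
1 x slide [-0.0051, 0.0001, 0.0225] ang [0.0, 0.0, 0.0]
-- to [0.499 0.219 0.086] (180, 0, 89.4) step mm 11.5 deg 0.0
1 x slide [-0.0026, 0.0, 0.0229] ang [0.0, 0.0, 0.0]
```

step_arm:
  rows:
    - {"slide": [0.008,0,0],"angular": [0,0,0],"jaw": 0}
    - {"slide": [0.008,0,0.04],"angular": [0,0,0],"jaw": 0}
    - {"slide": [0,0,0.045],"angular": [0,0,0],"jaw": 0}
    - {"slide": [0,0,0.045],"angular": [0,0,0],"jaw": 0}
    - {"slide": [0,0,0.045],"angular": [0,0,0],"jaw": 0}
    - {"slide": [0,0,0.03],"angular": [0,0,0],"jaw": 0}
    - {"slide": [0,0,0],"angular": [0,0,0],"jaw": 0}

```text
time_s: 45.55
tool_pos: [0.5015, 0.3732, 0.1896]
tool_rot: [-179.7, -0.0, 89.1]
force: [0.2, 0.4, -0.0]
grip_width: 0.0006
grasp_force: 0.0
```

step_arm:
  rows:
    - {"slide": [-0.03,0,0.004],"angular": [0,0,0],"jaw": 0}
    - {"slide": [-0.029,0,0.004],"angular": [0,0,0],"jaw": 0}
    - {"slide": [-0.021,0,0],"angular": [0,0,0],"jaw": 0}
    - {"slide": [-0.0215,0,0],"angular": [0,0,0],"jaw": 0}
    - {"slide": [-0.0216,0,0.001],"angular": [0,0,0],"jaw": 0}
    - {"slide": [-0.0216,0,0.004],"angular": [0,0,0],"jaw": 0}
    - {"slide": [-0.021,0,0.006],"angular": [0,0,0],"jaw": 0}
    - {"slide": [-0.0206,0,0.008],"angular": [0,0,0],"jaw": 0}
    - {"slide": [-0.02,0,0.0104],"angular": [0,0,0],"jaw": 0}

```text
time_s: 46.68
tool_pos: [0.5004, 0.2702, 0.1721]
tool_rot: [-179.8, -0.1, 89.1]
force: [0.4, 0.6, 1.2]
grip_width: 0.0004
grasp_force: 0.4
```

step_arm:
  rows:
    - {"slide": [-0.0187,0,0.0125],"angular": [0,0,0],"jaw": 0}
    - {"slide": [-0.0173,0,0.0145],"angular": [0,0,0],"jaw": 0}
    - {"slide": [-0.0157,0,0.0164],"angular": [0,0,0],"jaw": 0}
    - {"slide": [-0.014,0,0.018],"angular": [0,0,0],"jaw": 0}
    - {"slide": [-0.012,0,0.0195],"angular": [0,0,0],"jaw": 0}
    - {"slide": [-0.01,0,0.021],"angular": [0,0,0],"jaw": 0}
    - {"slide": [-0.0075,0,0.0217],"angular": [0,0,0],"jaw": 0}
    - {"slide": [-0.005,0,0.0225],"angular": [0,0,0],"jaw": 0}

```text
time_s: 47.68
tool_pos: [0.4995, 0.2206, 0.0985]
tool_rot: [-179.8, -0.1, 89.1]
force: [-0.7, -0.2, -0.0]
grip_width: 0.0008
grasp_force: 0.3
```

step_arm:
  rows:
    - {"slide": [-0.006,0,0.012],"angular": [0,0,0],"jaw": 0}
    - {"slide": [-0.006,0,0.01],"angular": [0,0,0],"jaw": 0}
    - {"slide": [0,0,0.003],"angular": [0,0,0],"jaw": 0}
    - {"slide": [0,0,0],"angular": [0,0,0],"jaw": 0}

```text
time_s: 48.18
tool_pos: [0.4994, 0.215, 0.0869]
tool_rot: [-179.8, -0.1, 89.1]
force: [0.4, 0.1, -0.8]
grip_width: 0.0005
grasp_force: 0.0
```

step_arm:
  rows:
    - {"slide": [0,0,0.003],"angular": [0,0,0],"jaw": 0}
    - {"slide": [0,0,0.003],"angular": [0,0,0],"jaw": 0}
    - {"slide": [0,0,0],"angular": [0,0,0],"jaw": 0}

```text
time_s: 48.55
tool_pos: [0.4997, 0.2152, 0.0862]
tool_rot: [-179.9, -0.0, 89.1]
force: [-5.8, -2.6, 16.4]
grip_width: 0.0008
grasp_force: 7.8
```

step_arm:
  rows:
    - {"slide": [0,0,-0.02],"angular": [0,0,0],"jaw": 0}
    - {"slide": [0,0,-0.08],"angular": [0,0,0],"jaw": 0}
    - {"slide": [0,0,-0.1],"angular": [0,0,0],"jaw": 0}
    - {"slide": [0,0,-0.1],"angular": [0,0,0],"jaw": 0}
    - {"slide": [-0.08,0,0],"angular": [0,0,0],"jaw": 0}
    - {"slide": [-0.08,0,0],"angular": [0,0,0],"jaw": 0}
    - {"slide": [0,0,0],"angular": [0,0,0],"jaw": 0}

```text
time_s: 49.42
tool_pos: [0.4991, 0.1308, 0.2337]
tool_rot: [-179.9, 0.0, 88.7]
force: [0.5, 0.7, -0.4]
grip_width: 0.0002
grasp_force: 0.0
```

```bash
python3 - <<'E'
from h import *
st();tray_diff();moved()
tm('t0.png',200,215,255,300)   # case lid from the top
tm('t0.png',286,200,306,224);tm('t0.png',170,276,210,318,m=2)
im=env.read_camera('side');cv2.imwrite('pics/s11.png',im[:,:,::-1])
for q in [(250,172,275,230),(320,172,350,230)]: tm('s0.png',*q,m=8,img='s11.png')
E
```

```text
t 49.42 p [0.4991 0.1308 0.2337] rpy [-1.7986e+02  2.0000e-02  8.8740e+01] F [ 0.5  0.7 -0.4] w 0.0002 g 0.0
[418 218  40  67 628] x 0.4159 0.6188 y -0.4319 -0.3087
[ 517.3 -370. ] [113.6 197.1] 84.01
tray shift px -15 6 score 0.511
blade shift px -1 0 score 0.829
paper shift px 0 0 score 0.967
(200, 215, 255, 300) 0 0 0.556
(286, 200, 306, 224) 0 0 0.995
(170, 276, 210, 318) 0 0 0.998
(250, 172, 275, 230) 0 0 0.981
(320, 172, 350, 230) 0 0 0.954
```

```bash
python3 -c "
from cell import env
print(env.sign_off())"
```

```text
the job is handed in; nothing more can be done
None
```

I handed the job in after 49.4 s of robot time; the sign-off returned no verdict. By camera, the lid is shut, the tray is centred on the platform and the tape measure and calculator have not moved. The blade lies on the bench. I last saw the three modules standing in the tray just before the push up the ramp and didn't re-check them one by one.

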